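Put the checked gauges back in their nests

ROBOT

A 7-joint arm with a two-finger parallel gripper is mounted at the origin on the work surface. World frame = base frame: x ahead of the robot, y to its left, z up, the work surface at z = 0. Lengths are in mm, angles in rad, forces in N, time in s.
With the tool pointing down it reaches from about 400 to 850 mm from the base axis. Payload 10.4 kg.
Tool frame: the origin (TCP) lies midway between the tips of the shut fingers; the grasp point (between the pads) lies 19 mm behind it; z points along the fingers, y is the direction in which the jaws open and shut (so a half turn about z gives the same grasp; the last joint's range is limited). The gripper opens to 87 mm and grips with 3 to 60 N. Pads are 19 mm wide; open, the fingers measure 117 mm over their backs; the gripper's body (75 mm by 190 mm) begins 51 mm behind the grasp point.
Start: joints at [1.08, 0.332, -0.065, 1.46, 0.022, 1.35, -0.088], TCP at [281.851, -557.864, 222.576] pointing down, gripper open.
Joint ranges: [-2.6, 2.6], [-0.5, 2.12], [-1.47, 1.34], [0.16, 2.42], [-1.27, 4.41], [0.06, 2.06], [-2.6, 2.6]. Speed limits (rad/s): [2.22, 2.22, 2.79, 2.79, 3.14, 3.14, 3.14].

INTERFACE

Orientations are given as a unit quaternion [x, y, z, w].
In Python, from bench import env, read_camera, workorder gives the robot as it stands.
- The arm moves only by the shell command python3 -m handwheel 'ROWS'. ROWS is a JSON object of lists of equal length, an entry for each row: "rot": the turn, a rotation vector about the tool's x, y, z in rad, a list of three; "translation": the shift along the tool's x, y, z in mm, a list of three; "jaw": the opening, from -1 (shut) to 1 (fully open). A call has 1 to 8 rows; each row is the pose to reach, as a shift and turn from the pose commanded when the call began, along the tool's axes at that moment; what a row does not reach only later rows make up. A row lasts 1/10 s, in which the tool goes at most 50 mm and 8.59 degrees, less where a joint would pass 70% of its speed; a pose out of reach is approached as far as the arm can. A call with a gripper value outside its range is refused whole. The fingers move at their own pace and stop on an object; the grip force is fixed at half the most. Time passes only in rows, so rows that repeat a pose let the fingers close. It gives the time, the measured TCP pose, the force and the opening at its end, in the units of the state.
- env.read_state(): the state, without advancing time (a new reading comes with each control period).
- read_camera(name): name is "side" or "top"; returns a dict with "color" (420x560x3 uint8, red, green, blue), "camera_matrix" (3x3 intrinsics, pixels), "R" (3x3) and "t" (3): a world point X has camera coordinates R X + t. Camera axes: x right, y down, z forward; pixel columns grow to the right and rows downward; lengths in mm; the calibration is good to about 2 mm. A picture is of the moment at which its call begins. There is no depth.
- workorder.job_done(): hands the job in, once; it reports no verdict.
The state is a dict: "clock": time; "qpos": joint angles; "dq": joint speeds; "joint_efforts": joint torques, N m; "position": TCP position; "orientation": TCP orientation; "ft_force": force on the tool from outside, world axes, zero at the start; "moment": the same for the moment, N m; "width": finger opening in mm.
Only numpy, scipy, OpenCV 4.12 (cv2) and the standard library are available. Lean on these libraries where they do the work, as an engineer would, in place of code of your own. Each camera call takes 0.05 s, during which the arm holds its last target.

TASK

Put each of the four steel gauges into the grey nest whose pocket has its shape and size: the large ring in the large round pocket, the small ring in the small round one, the long block in the long one and the V-block in the square one. The small ring was put into the large ring's nest by mistake, so it has to come out of there first. Keep the gauges upright, set them down gently rather than dropping them, and leave each one released and lying flat on the floor of its own pocket.

Things in the scene. Friction and masses are not known exactly. Their poses are not given: they have to be found in the camera images.
- ring_large: large setting ring, plain steel, lying flat: outer diameter 62 mm, bore 34 mm, 24 mm high, about 0.4 kg. Starts on the table. Origin: centre of its underside; z up along the ring's axis
- ring_small: small setting ring, plain steel, lying flat: outer diameter 40 mm, bore 20 mm, 24 mm high, about 0.18 kg. Starts on the pocket floor of nest_large, up to 8 mm off that pocket's centre. Origin: centre of its underside; z up along the ring's axis
- block: long plain steel block lying flat, 80 mm long (its x) by 30 mm wide (its y) by 28 mm high, two dark dots on top, about 0.5 kg. Starts on the table at any yaw. Origin: centre of its underside; z up
- vblock: steel V-block, 50 by 50 mm and 36 mm high, with a 90 degree vee 32 mm wide and 16 mm deep along its x in the top; its sides facing +-y and +-x are flat (the ones facing +-y are unbroken up to the top). About 0.5 kg. Starts on the table at any yaw. Origin: centre of its underside; z up
- nest_large: light grey plastic plate lying fixed on the table, 98 by 98 mm and 8 mm high, with a round 78 mm pocket in its middle, 5 mm deep, with a black floor 3 mm above the table. Origin: centre of the underside, on the table; z up. For the large ring; the small ring lies in it at the start
- nest_small: light grey plastic plate lying fixed on the table, 76 by 76 mm and 8 mm high, with a round 56 mm pocket in its middle, 5 mm deep, with a black floor 3 mm above the table. Origin: centre of the underside, on the table; z up. For the small ring
- nest_long: light grey plastic plate lying fixed on the table, 114 (along its x) by 66 mm and 8 mm high, with a rectangular 95 by 46 mm pocket in its middle, 5 mm deep, with a black floor 3 mm above the table. Origin: centre of the underside, on the table; z up, x along the long side of plate and pocket. For the long block, either way round
- nest_square: light grey plastic plate lying fixed on the table, 86 by 86 mm and 8 mm high, with a square 66 by 66 mm pocket in its middle, 5 mm deep, with a black floor 3 mm above the table. Origin: centre of the underside, on the table; z up, x and y along the sides of plate and pocket. For the V-block, any of the four ways round
Mind the look-alikes: they are no part of the job. Leave any blue look-alike of the vblock alone.

How it is judged (in metres and radians):
At the end, for the whole second after the job is handed in: Each gauge rests upright (within 0.06 rad) on the floor of its own nest's pocket: its origin within 12 mm sideways of the nest's and 1 to 4.5 mm above it (3 mm when seated), the long block's length within 0.3 rad of the pocket's; all at rest (horizontal distance between ring_large and nest_large below 0.012 m and z of ring_large in the frame of nest_large between 0.001 and 0.0045 m and angle between each of ring_large, ring_small, block, vblock's own z axis and vertical below 0.06 rad and linear speed of each of ring_large, ring_small, block, vblock below 0.01 m/s and horizontal distance between ring_small and nest_small below 0.012 m and z of ring_small in the frame of nest_small between 0.001 and 0.0045 m and horizontal distance between block and nest_long below 0.012 m and z of block in the frame of nest_long between 0.001 and 0.0045 m and angle between the x axis of block and the x axis of nest_long, either way round below 0.3 rad and horizontal distance between vblock and nest_square below 0.012 m and z of vblock in the frame of nest_square between 0.001 and 0.0045 m); the robot touches nothing.
It fails at once if a gauge is tipped by more than 0.6 rad (angle between any of ring_large, ring_small, block, vblock's own z axis and vertical above 0.6 rad).
It fails at once if a gauge is dropped from more than about 13 mm ((linear speed of ring_large above 0.5 m/s and contact force between ring_large and the fingers below 0.01 N) or (linear speed of ring_small above 0.5 m/s and contact force between ring_small and the fingers below 0.01 N) or (linear speed of block above 0.5 m/s and contact force between block and the fingers below 0.01 N) or (linear speed of vblock above 0.5 m/s and contact force between vblock and the fingers below 0.01 N)).
It also fails if it takes over 120 s, if anything falls off the work surface, if the arm or the gripper's body presses on something with over 40 N, if the wrist force passes 120 N, or if a joint passes its speed limit or range.

## Working session

There is one attempt and no reset: what is moved stays moved. The work goes in short steps, Python scripts to look and compute and a shell command to move; the robot and the scene stay as the last step left them, time stands still between calls to the robot, and variables do not carry over. Pictures are saved under pics/ and viewed, and the job is handed in when it is done.

```bash
ls; mkdir -p pics; python3 - <<'E'
from bench import env, read_camera, workorder
import cv2
s=env.read_state(); print(s)
for n in ("side","top"):
    c=read_camera(n); cv2.imwrite(f"pics/{n}0.png",c["color"][:,:,::-1]); print(n,c["camera_matrix"],c["R"],c["t"])
E
```

```text
pics
{'clock': 0.0, 'qpos': array([ 1.08040737,  0.33288831, -0.06470461,  1.46092367,  0.02162684,
        1.34989842, -0.08852097]), 'dq': array([ 3.11169481e-04,  3.07331413e-04, -5.03138237e-05,  7.48567170e-04,
        1.23048650e-03, -9.86445935e-04, -2.80422461e-04]), 'joint_efforts': array([ 6.33471882e-04, -6.23250961e+01,  2.50170229e-02, -3.89888620e+01,
       -6.13421900e-02,  4.00051929e-02,  1.33434278e-04]), 'position': array([ 281.63931532, -557.52115734,  221.75212223]), 'orientation': array([ 9.72769766e-01,  2.31772467e-01, -2.07980829e-04, -6.79538572e-04]), 'ft_force': array([-0.23396642,  0.11439719, -0.14315316]), 'moment': array([ 0.01077897, -0.00223398,  0.03682994]), 'width': 86.94036575074237}
side [[472.31800165   0.         280.14485279]
 [  0.         472.31800165 208.27370821]
 [  0.           0.           1.        ]] [[-0.84721544 -0.53093523  0.01826947]
 [-0.36755896  0.56099178 -0.74174701]
 [ 0.3835706  -0.63513463 -0.6704309 ]] [475.60945288 235.3209548  954.07509412]
top [[461.47059615   0.         284.30264919]
 [  0.         461.47059615 217.00851953]
 [  0.           0.           1.        ]] [[ 0.0066877  -0.9996732  -0.02467319]
 [-0.98570532 -0.00243643 -0.16846095]
 [ 0.16834578  0.02544711 -0.98539948]] [  18.39453191  584.35570479 1163.13602572]
```

View pics/top0.png

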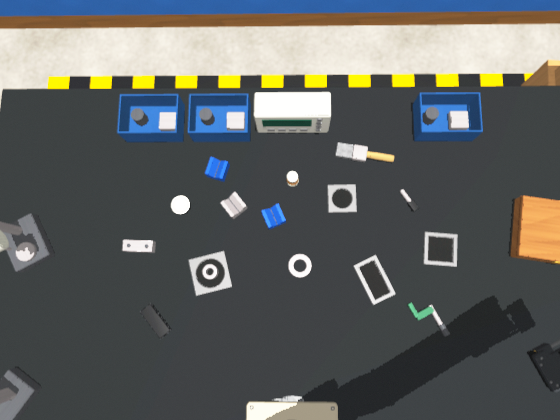

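View pics/side0.png

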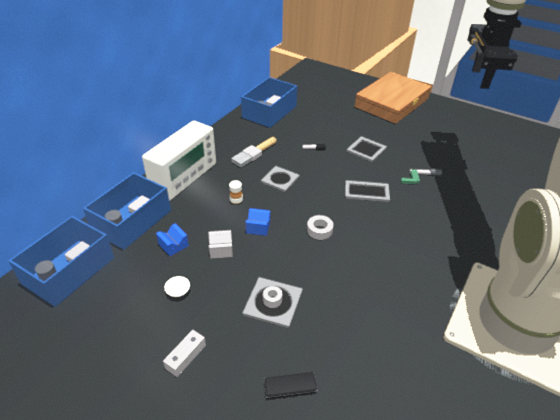

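The top view shows these, with pixels as (col,row):
- **Gauges:** the large ring is at (300,265). The small ring is at (210,271), inside nest_large. The long block is at (138,246).
- **V-block candidates:** there are three vee shapes, at (233,205), (216,168) and (274,215). Only (233,205) is steel grey; the other two are blue look-alikes.
- **Nests:** small (342,198), long (375,280), square (440,249).
- **Side view:** the V-block is at (220,244), the rings at (320,227) and (272,297), and the block at (185,352).

I'll confirm the V-block in an enlarged crop.

```bash
python3 - <<'E'
import cv2,numpy as np
t=cv2.imread("pics/top0.png"); s=cv2.imread("pics/side0.png")
a=cv2.resize(t[140:310,110:310],None,fx=4,fy=3.5,interpolation=cv2.INTER_CUBIC)
a=cv2.resize(t[150:300,110:310],None,fx=4,fy=4,interpolation=cv2.INTER_CUBIC)
b=cv2.resize(t[150:300,270:470],None,fx=4,fy=4,interpolation=cv2.INTER_CUBIC)
c=cv2.resize(s[200:390,140:340],None,fx=3.1,fy=3.1,interpolation=cv2.INTER_CUBIC)
d=cv2.resize(s[125:215,250:400],None,fx=5,fy=5,interpolation=cv2.INTER_CUBIC)
for n,i in zip("abcd",(a,b,c,d)): cv2.imwrite(f"pics/crop_{n}.png",i)
E
```

```text
(no output)
```

View pics/crop_a.png

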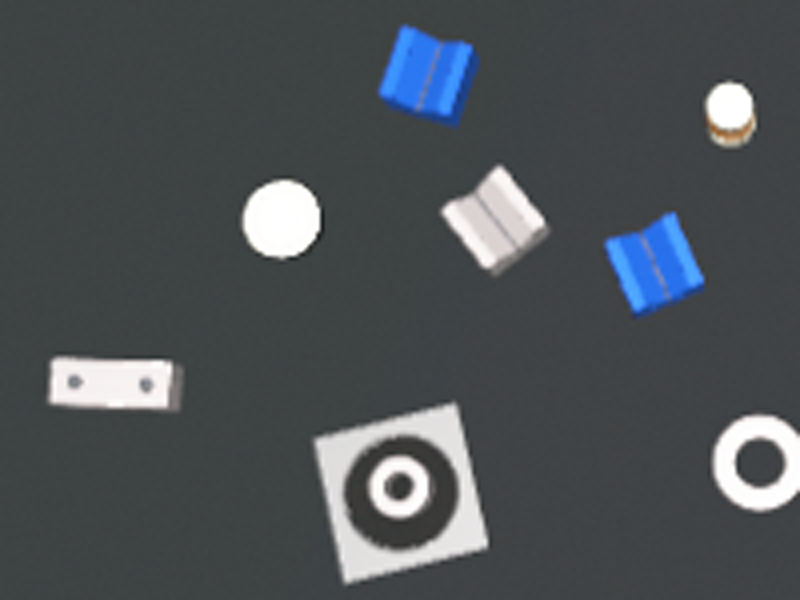

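View pics/crop_b.png

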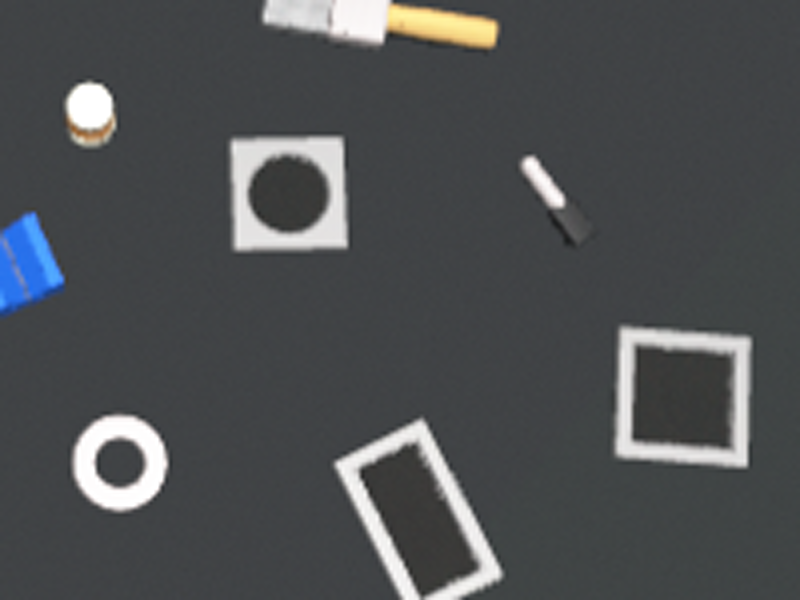

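View pics/crop_c.png

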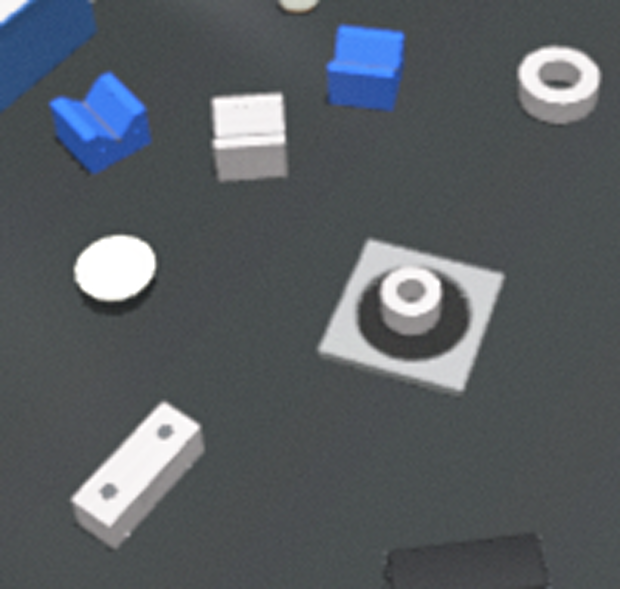

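Crop a shows the steel V-block at crop (495,218), which is about full-frame (234,204). It is grey with a vee along the top, so it is the one. The blue ones at crop (428,75) and (655,263) stay put. Next I'll measure contours in both views.

```bash
cat > h.py <<'E'
import cv2,numpy as np
from bench import env, read_camera
def ray(c,uv):
    uv=np.atleast_2d(uv).astype(float); K=c["camera_matrix"]
    d=np.c_[uv,np.ones(len(uv))]@np.linalg.inv(K).T@c["R"]; o=-c["R"].T@c["t"]; return o,d
def plane(c,uv,z):
    o,d=ray(c,uv); return (o+d*((z-o[2])/d[:,2])[:,None])[:,:2]
def tri(c1,p1,c2,p2):
    P=[c["camera_matrix"]@np.c_[c["R"],c["t"]] for c in (c1,c2)]
    X=cv2.triangulatePoints(P[0],P[1],np.array(p1,float).reshape(2,1),np.array(p2,float).reshape(2,1)).ravel(); return X[:3]/X[3]
def contours(c,thr,satmax=60,up=4):
    im=cv2.resize(c["color"],None,fx=up,fy=up,interpolation=cv2.INTER_CUBIC)
    hsv=cv2.cvtColor(im,cv2.COLOR_RGB2HSV)
    m=((hsv[...,2]>thr)&(hsv[...,1]<satmax)).astype(np.uint8)
    cs,h=cv2.findContours(m,cv2.RETR_CCOMP,cv2.CHAIN_APPROX_NONE)
    return [((k[:,0,:]+.5)/up-.5,h[0][i]) for i,k in enumerate(cs)]
def at(cl,uv,hole,amin=20,r=25):
    best=None
    for k,h in cl:
        if (h[3]>=0)!=hole or len(k)<20: continue
        a=cv2.contourArea(k.astype(np.float32)); 
        if a<amin: continue
        m=cv2.moments(k.astype(np.float32)); ce=np.array([m["m10"],m["m01"]])/m["m00"]
        d=np.hypot(*(ce-uv))
        if d<r and (best is None or d<best[0]): best=(d,k,ce,a)
    return best
E
python3 - <<'E'
from h import *
T=read_camera("top");S=read_camera("side")
for n,c,pts in (("top",T,[(300,265),(210,271),(195,260),(138,246),(233,205),(241,212),(342,185),(440,237)]),("side",S,[(320,227)])):
    print(n,[(p,c["color"][p[1],p[0]].tolist()) for p in pts])
for thr in (120,225):
  for n,c in (("top",T),("side",S)):
    for k,h in contours(c,thr):
        a=cv2.contourArea(k.astype(np.float32)); ce=k.mean(0)
        if 12<a<3000 and 100<ce[0]<480 and 120<ce[1]<390: print(thr,n,"hole" if h[3]>=0 else "out",ce.round(1),round(a,1))
E
```

```text
top [((300, 265), [65, 67, 69]), ((210, 271), [56, 58, 57]), ((195, 260), [221, 221, 220]), ((138, 246), [246, 242, 241]), ((233, 205), [193, 186, 188]), ((241, 212), [113, 111, 111]), ((342, 185), [205, 204, 203]), ((440, 237), [116, 116, 114])]
side [((320, 227), [75, 80, 81])]
120 top out [436.4 316.2] 99.5
120 top out [209.5 271.3] 191.4
120 top hole [209.3 271.1] 34.4
120 top out [374.1 279.4] 1137.6
120 top hole [374.3 279.4] 594.0
120 top out [299.5 265.2] 450.3
120 top hole [299.5 265.3] 115.7
120 top out [209.7 272.9] 1386.6
120 top hole [209.7 272.8] 634.1
120 top out [138.6 245.7] 376.8
120 top out [440.3 248.8] 1082.1
120 top hole [440.2 248.8] 592.8
120 top out [179.8 204.3] 300.4
120 top out [233.4 204.8] 386.3
120 top out [405.3 195.3] 65.4
120 top out [341.7 198. ] 791.8
120 top hole [341.7 198. ] 303.8
120 top out [293.6 183.7] 13.0
120 top out [291.9 176.1] 114.4
120 top out [351.5 151. ] 450.0
120 top out [167.2 120.7] 280.6
120 top out [235.1 120.8] 315.5
120 top out [458.6 120.8] 327.2
120 top hole [318.  125.1] 41.2
120 top hole [286.3 122.6] 344.6
120 side out 
[... 1176 characters left out ...]
38.7 199.6] 58.2
225 top out [405.5 195.1] 31.2
225 top out [342.2 201.2] 120.6
225 top out [292.  176.1] 89.6
225 top out [359.8 152.1] 165.8
225 side out [183.4 349.3] 586.5
225 side hole [174.6 358.1] 31.0
225 side hole [192.8 338.8] 27.1
225 side hole [451.6 333.9] 16.5
225 side out [272.2 293.5] 211.3
225 side hole [272.2 293.4] 70.4
225 side out [176.8 285.9] 385.0
225 side out [219.9 240.2] 285.7
225 side out [319.9 223.9] 325.5
225 side hole [320.  223.7] 126.7
225 side out [138.2 202.5] 136.4
225 side out [234.9 184.2] 74.0
225 side out [423.3 170.8] 23.4
225 side out [240.9 157.4] 63.5
225 side out [251.9 150.3] 98.7
225 side out [309.1 145.8] 20.5
225 side out [177.1 142.4] 1262.4
```

```bash
cat > meas.py <<'E'
from h import *
T=read_camera("top");S=read_camera("side")
cT=contours(T,225);cS=contours(S,225);dT=contours(T,130);dS=contours(S,130)
def circ(c,k,z):
    (x,y),r=cv2.minEnclosingCircle(plane(c,k,z).astype(np.float32)); m=plane(c,k,z)
    A=np.c_[2*m,np.ones(len(m))]; s=np.linalg.lstsq(A,(m**2).sum(1),rcond=None)[0]
    return s[:2].round(1),round(2*np.sqrt(s[2]+s[:2]@s[:2]),1)
def rect(c,k,z):
    (ce,wh,a)=cv2.minAreaRect(plane(c,k,z).astype(np.float32)); return np.round(ce,1),np.round(wh,1),round(a,1)
for n,pt,ps,h in (("ring_large",(299.5,265.3),(319.9,223.9),24),("ring_small",(209.4,271.3),(272.2,293.5),27)):
    a,b=at(cT,pt,False),at(cS,ps,False); ah,bh=at(cT,pt,True),at(cS,ps,True)
    X=tri(T,cv2.fitEllipse(a[1].astype(np.float32))[0],S,cv2.fitEllipse(b[1].astype(np.float32))[0])
    print(n,"tri",X.round(1),"top",circ(T,a[1],h),circ(T,ah[1],h),"side",circ(S,b[1],h),circ(S,bh[1],h))
D=[(146.1,245.8),(128.1,245.0)];E=[(174.6,358.1),(192.8,338.8)]
D=[at(cT,d,True,5)[2] for d in D];E=[at(cS,d,True,5)[2] for d in E]
for i in (0,1):
  print("dots",[tri(T,D[j],S,E[(j+i)%2]).round(1) for j in (0,1)])
print("block",rect(T,at(cT,(137.3,245.3),False)[1],28),rect(S,at(cS,(183.4,349.3),False)[1],28))
k=np.vstack([at(cT,p,False,r=3)[1] for p in ((227.2,208.3),(238.7,199.6))])
v=at(cS,(219.9,240.2),False)
print("vblock",rect(T,k,36),rect(S,v[1],36),rect(T,at(dT,(233.4,204.8),False)[1],36))
(ct,_,_),(cs,_,_)=cv2.minAreaRect(k.astype(np.float32)),cv2.minAreaRect(v[1].astype(np.float32))
print(" tri",tri(T,ct,S,cs).round(1))
for n,pt,ps in (("nest_large",(209.7,272.9),(272.9,301.3)),("nest_small",(341.7,198),(279.9,177.6)),("nest_long",(374.1,279.4),(367,189.9)),("nest_square",(440.3,248.8),(366.3,147.7))):
    a,b=at(dT,pt,False,700),at(dS,ps,False,350)
    print(n,"tri",tri(T,a[2],S,b[2]).round(1),"top",rect(T,a[1],8),"side",rect(S,b[1],8))
    ah,bh=at(dT,pt,True,200),at(dS,ps,True,100)
    if ah and bh: print("   hole tri",tri(T,ah[2],S,bh[2]).round(1),"top",rect(T,ah[1],8),"side",rect(S,bh[1],8))
E
python3 meas.py
```

```text
ring_large tri [460.7 -19.   24.2] top (array([460. , -19.3]), np.float64(58.8)) (array([459.9, -19.5]), np.float64(36.2)) side (array([461.9, -19.4]), np.float64(58.4)) (array([461.8, -19.7]), np.float64(36.5))
ring_small tri [443.3 218.4  27.4] top (array([442.7, 218.1]), np.float64(36.4)) (array([442.8, 218.5]), np.float64(22.4)) side (array([444.4, 218.2]), np.float64(37.5)) (array([444.5, 218.2]), np.float64(21.7))
dots [array([526.8, 414.1, -23.4]), array([496. , 414.1,  79.8])]
dots [array([509.6, 389.5,  30.6]), array([511.5, 437.8,  30.4])]
block (array([510.1, 413.6]), array([78.6, 29.2]), 89.6) (array([512.2, 413.5]), array([78.9, 29.5]), 88.3)
vblock (array([622.2, 159.4]), array([49. , 49.3]), 38.6) (array([623.7, 158.6]), array([48.8, 49. ]), 39.2) (array([620.5, 158.6]), array([57.5, 53. ]), 38.5)
 tri [622.7 159.6  36.8]
nest_large tri [440.  221.2   7.2] top (array([439.8, 220.7]), array([100.6,  99.9]), 14.3) side (array([441.7, 219.7]), array([100.4, 101.1]), 14.5)
   hole tri [439.5 222.   -1.2] top (array([439.7, 220.6]), array([77.2, 76.5]), 46.6) side (array([4
[... 252 characters left out ...]
.6]), array([54.2, 55.6]), 45.4) side (array([ 646.1, -134.3]), array([53.8, 52.3]), 33.4)
nest_long tri [ 425.2 -216.5    8.6] top (array([ 424.8, -216.8]), array([116.8,  68.8]), 25.8) side (array([ 426.7, -217.5]), array([116.4,  70.7]), 26.0)
   hole tri [ 425.4 -216.5    8. ] top (array([ 424.9, -216.8]), array([95.4, 46.1]), 25.9) side (array([ 426.8, -216.4]), array([95.3, 45.6]), 26.0)
nest_square tri [ 507.2 -394.2    8.2] top (array([ 506.7, -394.5]), array([87.4, 88.4]), 85.6) side (array([ 509. , -395.5]), array([92. , 89.4]), 85.6)
   hole tri [ 507.2 -394.1    7.9] top (array([ 506.6, -394.3]), array([67.3, 66.2]), 85.4) side (array([ 508.4, -394.4]), array([66.3, 65.5]), 85.2)
```

The two views agree within about 2 mm, and the triangulated heights match the text (24.2, 27.4, about 30 and 36.8, nests about 8). Next is a helper that turns a world target into tool-axis shifts.

```bash
cat > plan.py <<'E'
# usage: plan.py x y z [jawdeg] ; several waypoints separated by '/'
import sys,numpy as np
from scipy.spatial.transform import Rotation as R
from bench import env
s=env.read_state(); q=R.from_quat(s["orientation"]); M=q.as_matrix(); p=np.array(s["position"])
jaw=np.degrees(np.arctan2(M[1,1],M[0,1])); print("clock",s["clock"],"p",p.round(1),"jaw",round(jaw,1),"w",round(s["width"],1),"F",s["ft_force"].round(1),"q",s["qpos"].round(2),"tilt",np.degrees(np.arccos(-M[2,2])).round(2))
for w in " ".join(sys.argv[1:]).split("/"):
    v=[float(a) for a in w.split()]
    if not v: continue
    d=M.T@(np.array(v[:3])-p); a=jaw if len(v)<4 else v[3]; 
    dj=(a-jaw+90)%180-90 if len(v)>3 else 0
    Rt=R.from_euler("z",dj,degrees=True)*q
    # make target exactly vertical
    Mz=Rt.as_matrix(); y=np.array([Mz[0,1],Mz[1,1],0]); y/=np.linalg.norm(y); z=np.array([0,0,-1.]); T=R.from_matrix(np.c_[np.cross(y,z),y,z])
    print("tr",d.round(1),"dist",np.linalg.norm(d).round(0),"rot",(q.inv()*T).as_rotvec().round(3))
E
python3 plan.py 500 -200 180 / 443.6 218.2 120
```

```text
clock 0.3 p [ 281.8 -557.7  222.3] jaw -63.2 w 86.8 F [-0.3 -0.4 -0. ] q [ 1.08  0.33 -0.06  1.46  0.02  1.35 -0.09] tilt 0.02
tr [ 356.1 -220.9   42.4] dist 421.0 rot [-0.  0.  0.]
tr [ 494.3 -619.6  102.5] dist 799.0 rot [-0.  0.  0.]
```

```bash
python3 -m handwheel '{"rot":[[0,0,0],[0,0,0],[0,0,0],[0,0,0],[0,0,0],[0,0,0],[0,0,0],[0,0,0]],"translation":[[356,-221,42],[356,-221,42],[356,-221,42],[356,-221,42],[356,-221,42],[356,-221,42],[356,-221,42],[356,-221,42]],"jaw":[1,1,1,1,1,1,1,1]}'; python3 plan.py 443.6 218.2 120
```

```text
clock: 1.1
position: [489.7, -216.3, 182.7]
orientation: [0.973, 0.232, 0.0, 0.0]
ft_force: [0.4, -0.7, 0.0]
width: 86.6
clock 1.1 p [ 489.7 -216.3  182.7] jaw -63.2 w 86.6 F [ 0.4 -0.7  0. ] q [ 0.63  0.18 -0.34  1.74  0.06  1.23 -0.82] tilt 0.04
tr [ 154.6 -408.6   62.5] dist 441.0 rot [ 0.001 -0.     0.   ]
```

```bash
python3 -m handwheel '{"rot":[[0,0,0],[0,0,0],[0,0,0],[0,0,0],[0,0,0],[0,0,0],[0,0,0],[0,0,0]],"translation":[[154,-408,62],[154,-408,62],[154,-408,62],[154,-408,62],[154,-408,62],[154,-408,62],[154,-408,62],[154,-408,62]],"jaw":[1,1,1,1,1,1,1,1]}'; python3 -m handwheel '{"rot":[[0,0,0],[0,0,0]],"translation":[[0,0,0],[0,0,0]],"jaw":[1,1]}';python3 plan.py 443.6 218.2 120
```

```text
clock: 1.9
position: [446.4, 177.5, 126.5]
orientation: [0.973, 0.232, 0.001, 0.0]
ft_force: [0.6, 0.6, 0.5]
width: 86.8
clock: 2.1
position: [446.4, 176.7, 126.2]
orientation: [0.972, 0.233, -0.0, -0.0]
ft_force: [-0.5, -2.0, 0.2]
width: 87.1
clock 2.1 p [446.4 176.7 126.2] jaw -63.0 w 87.1 F [-0.5 -2.   0.2] q [ 0.18  0.15 -0.69  1.92  0.11  1.1  -1.66] tilt 0.02
tr [ 16.4 -38.2   6.2] dist 42.0 rot [-0.  0.  0.]
```

```bash
python3 -m handwheel '{"rot":[[0,0,0],[0,0,0],[0,0,0],[0,0,0]],"translation":[[16.4,-38.2,0],[16.4,-38.2,60],[16.4,-38.2,60],[16.4,-38.2,60]],"jaw":[1,1,1,1]}'; python3 plan.py 443.6 218.2 11
python3 - <<'E'
from h import *
for n in("top","side"): 
    c=read_camera(n)["color"]; b=c[200:330,140:290] if n=="top" else c[190:360,190:360]
    cv2.imwrite(f"pics/{n}1.png",cv2.resize(b,None,fx=3,fy=3,interpolation=cv2.INTER_CUBIC)[:,:,::-1])
E
```

```text
clock: 2.5
position: [443.5, 215.1, 65.1]
orientation: [0.973, 0.231, -0.002, 0.001]
ft_force: [0.2, -0.0, 0.3]
width: 86.9
clock 2.5 p [443.5 215.1  65.1] jaw -63.3 w 86.9 F [ 0.2 -0.   0.3] q [ 0.08  0.28 -0.7   1.95  0.21  0.99 -1.81] tilt 0.23
tr [ 1.7 -2.7 54.1] dist 54.0 rot [ 0.     0.004 -0.   ]
```

View pics/side1.png

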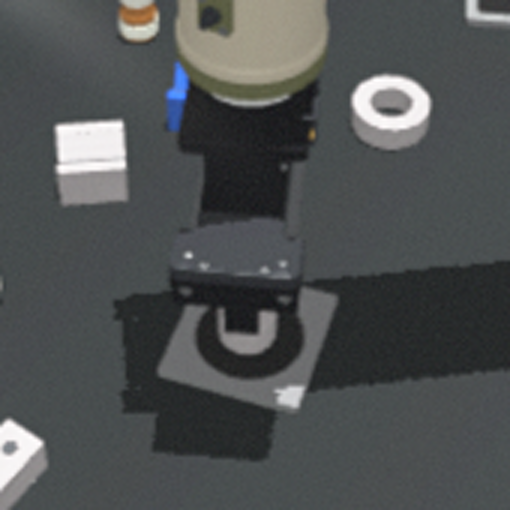

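The side crop shows the gripper straight above the small ring at crop (250,335), with one finger in front of it and a clear gap. I'll descend.

```bash
python3 -m handwheel '{"rot":[[0,0,0],[0,0,0],[0,0,0]],"translation":[[0,0,0],[0,0,15],[0,0,30]],"jaw":[1,1,1]}'; python3 -m handwheel '{"rot":[[0,0,0],[0,0,0]],"translation":[[0,0,0],[0,0,0]],"jaw":[1,1]}'; python3 plan.py 443.6 218.2 11
```

```text
clock: 2.9
position: [445.0, 217.0, 36.2]
orientation: [0.973, 0.231, 0.001, 0.0]
ft_force: [0.0, 0.2, 0.0]
width: 87.0
clock: 3.1
position: [443.6, 217.1, 35.7]
orientation: [0.973, 0.232, -0.001, -0.0]
ft_force: [1.3, 1.0, 0.1]
width: 86.9
clock 3.1 p [443.6 217.1  35.7] jaw -63.2 w 86.9 F [1.3 1.  0.1] q [ 0.06  0.32 -0.68  1.97  0.25  0.94 -1.85] tilt 0.09
tr [ 0.5 -1.  24.7] dist 25.0 rot [-0.     0.001  0.   ]
```

```bash
python3 -m handwheel '{"rot":[[0,0,0],[0,0,0],[0,0,0],[0,0,0]],"translation":[[0,-0.5,12],[0,-0.5,24],[0,-0.5,24.5],[0,-0.5,24.5]],"jaw":[1,1,1,1]}'; python3 plan.py 443.6 218.2 11;  python3 -m handwheel '{"rot":[[0,0,0],[0,0,0],[0,0,0],[0,0,0],[0,0,0],[0,0,0],[0,0,0],[0,0,0]],"translation":[[0,0,0],[0,0,0],[0,0,0],[0,0,0],[0,0,0],[0,0,0],[0,0,0],[0,0,0]],"jaw":[0.2,-0.05,-0.2,-1,-1,-1,-1,-1]}'; python3 plan.py
```

```text
clock: 3.5
position: [443.5, 217.6, 11.3]
orientation: [0.973, 0.232, -0.001, 0.0]
ft_force: [-0.1, -0.5, 0.0]
width: 86.8
clock 3.5 p [443.5 217.6  11.3] jaw -63.2 w 86.8 F [-0.1 -0.5  0. ] q [ 0.05  0.36 -0.67  1.98  0.29  0.89 -1.88] tilt 0.07
tr [ 0.3 -0.5  0.3] dist 1.0 rot [-0.     0.001  0.   ]
clock: 4.3
position: [444.0, 217.7, 11.9]
orientation: [0.973, 0.232, 0.0, 0.0]
ft_force: [-1.2, 0.3, 0.2]
width: 38.5
clock 4.3 p [444.  217.7  11.9] jaw -63.2 w 38.5 F [-1.2  0.3  0.2] q [ 0.05  0.36 -0.67  1.98  0.29  0.89 -1.88] tilt 0.0
```

```bash
python3 -m handwheel '{"rot":[[0,0,0],[0,0,0],[0,0,0],[0,0,0],[0,0,0],[0,0,0]],"translation":[[0,0,0],[0,0,-10],[0,0,-25],[0,0,-45],[0,0,-60],[0,0,-60]],"jaw":[-1,-1,-1,-1,-1,-1]}'; python3 plan.py 645.8 -134.3 72
python3 - <<'E'
from h import *
for n in("top","side"): 
    c=read_camera(n)["color"]; b=c[200:330,140:290] if n=="top" else c[190:360,190:360]
    cv2.imwrite(f"pics/{n}2.png",cv2.resize(b,None,fx=3,fy=3,interpolation=cv2.INTER_CUBIC)[:,:,::-1])
E
```

```text
clock: 4.9
position: [445.4, 218.4, 74.5]
orientation: [0.973, 0.232, 0.002, -0.0]
ft_force: [1.1, 0.4, -1.5]
width: 38.6
clock 4.9 p [445.4 218.4  74.5] jaw -63.2 w 38.6 F [ 1.1  0.4 -1.5] q [ 0.09  0.27 -0.7   1.94  0.2   1.01 -1.81] tilt 0.25
tr [ 19.9 405.1   3. ] dist 406.0 rot [ 0.001 -0.004  0.   ]
```

View pics/side2.png

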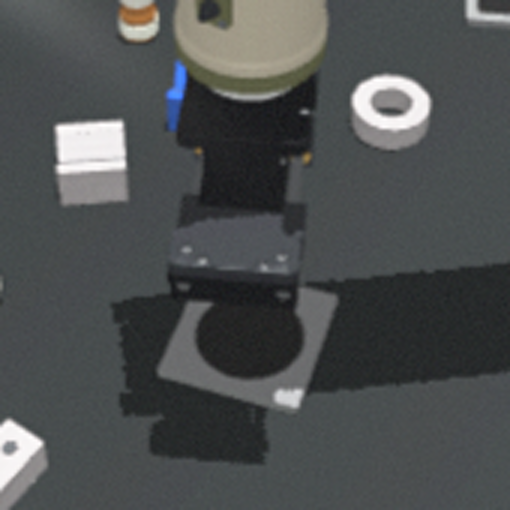

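The pocket is now empty and the wrist carries 1.5 N, so the ring is held. Next I move it to nest_small.

```bash
python3 -m handwheel '{"rot":[[0,0,0],[0,0,0],[0,0,0],[0,0,0],[0,0,0],[0,0,0],[0,0,0],[0,0,0]],"translation":[[2,40,-8],[5,85,-15],[7,130,-20],[20,405,-20],[20,405,-20],[20,405,-20],[20,405,-20],[20,405,-20]],"jaw":[-1,-1,-1,-1,-1,-1,-1,-1]}'; python3 -m handwheel '{"rot":[[0,0,0],[0,0,0]],"translation":[[0,0,0],[0,0,0]],"jaw":[-1,-1]}';python3 plan.py 645.8 -134.3 50
```

```text
clock: 5.8
position: [632.0, -114.8, 90.5]
orientation: [0.973, 0.232, -0.001, -0.0]
ft_force: [0.5, 1.1, -0.9]
width: 38.9
clock: 6.0
position: [631.3, -114.0, 90.0]
orientation: [0.973, 0.231, -0.001, -0.001]
ft_force: [0.5, 0.8, -0.8]
width: 39.1
clock 6.0 p [ 631.3 -114.    90. ] jaw -63.3 w 39.1 F [ 0.5  0.8 -0.8] q [ 0.47  0.51 -0.48  1.54  0.25  1.15 -1.17] tilt 0.15
tr [ 3.9 24.7 39.9] dist 47.0 rot [-0.002  0.002  0.   ]
```

```bash
python3 -m handwheel '{"rot":[[0,0,0],[0,0,0],[0,0,0],[0,0,0],[0,0,0]],"translation":[[4,24.7,0],[4,24.7,20],[4,24.7,40],[4,24.7,60],[4,24.7,60]],"jaw":[-1,-1,-1,-1,-1]}'; python3 -m handwheel '{"rot":[[0,0,0],[0,0,0]],"translation":[[0,0,0],[0,0,0]],"jaw":[-1,-1]}';python3 plan.py 645.8 -134.3 11.5
python3 - <<'E'
from h import *
for n in("top","side"): 
    c=read_camera(n)["color"]; b=c[130:270,270:420] if n=="top" else c[100:240,210:360]
    cv2.imwrite(f"pics/{n}3.png",cv2.resize(b,None,fx=4,fy=4,interpolation=cv2.INTER_CUBIC)[:,:,::-1])
E
```

```text
clock: 6.5
position: [644.0, -130.8, 28.4]
orientation: [0.972, 0.233, -0.003, -0.002]
ft_force: [-0.8, -0.7, -2.8]
width: 38.7
clock: 6.7
position: [647.3, -132.3, 33.2]
orientation: [0.973, 0.232, 0.001, 0.0]
ft_force: [-0.2, 0.3, -1.4]
width: 38.7
clock 6.7 p [ 647.3 -132.3   33.2] jaw -63.1 w 38.7 F [-0.2  0.3 -1.4] q [ 0.46  0.61 -0.45  1.53  0.29  1.07 -1.16] tilt 0.09
tr [-2.3  1.  21.7] dist 22.0 rot [ 0.001 -0.001  0.   ]
```

View pics/side3.png

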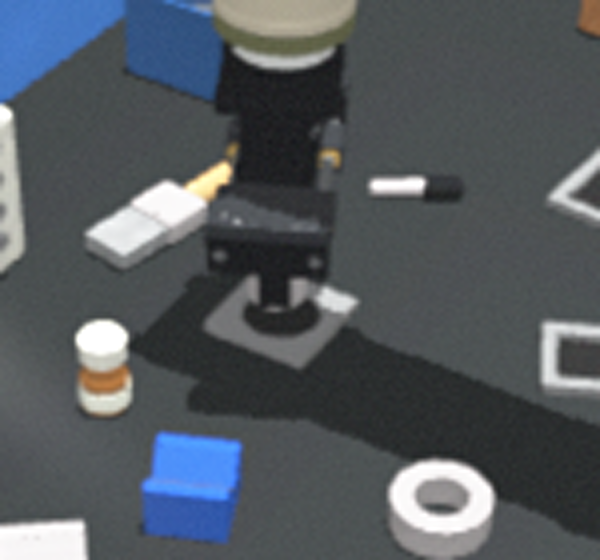

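The ring hangs centred over the small round pocket at crop (282,315). I'll lower it in short steps.

```bash
python3 -m handwheel '{"rot":[[0,0,0],[0,0,0],[0,0,0],[0,0,0],[0,0,0]],"translation":[[-1.5,1,8],[-1.5,1,14],[-1.5,1,18],[-1.5,1,19],[-1.5,1,19]],"jaw":[-1,-1,-1,-1,-1]}'; python3 -m handwheel '{"rot":[[0,0,0]],"translation":[[0,0,0]],"jaw":[-1]}';python3 plan.py 645.8 -134.3 11.5
```

```text
clock: 7.3
position: [645.7, -134.5, 12.6]
orientation: [0.973, 0.232, -0.0, -0.0]
ft_force: [-0.2, -0.3, -1.7]
width: 38.5
clock: 7.4
position: [645.9, -134.5, 13.0]
orientation: [0.973, 0.232, 0.0, 0.0]
ft_force: [0.3, 1.1, -1.4]
width: 39.0
clock 7.4 p [ 645.9 -134.5   13. ] jaw -63.2 w 39.0 F [ 0.3  1.1 -1.4] q [ 0.46  0.63 -0.45  1.54  0.3   1.04 -1.16] tilt 0.02
tr [-0.  -0.3  1.5] dist 2.0 rot [ 0. -0.  0.]
```

```bash
python3 -m handwheel '{"rot":[[0,0,0],[0,0,0],[0,0,0]],"translation":[[0,0,1],[0,0,1.5],[0,0,1.5]],"jaw":[-1,-1,-1]}'; python3 -m handwheel '{"rot":[[0,0,0]],"translation":[[0,0,0]],"jaw":[-1]}';python3 plan.py 645.8 -134.3 11.5
```

```text
clock: 7.7
position: [646.0, -134.6, 11.9]
orientation: [0.973, 0.232, 0.0, 0.0]
ft_force: [-2.4, 0.0, 4.2]
width: 38.8
clock: 7.8
position: [646.0, -134.6, 11.9]
orientation: [0.973, 0.232, 0.0, 0.0]
ft_force: [-1.6, 0.5, 5.7]
width: 39.0
clock 7.8 p [ 646.  -134.6   11.9] jaw -63.2 w 39.0 F [-1.6  0.5  5.7] q [ 0.46  0.63 -0.45  1.54  0.3   1.03 -1.17] tilt 0.04
tr [-0.1 -0.4  0.4] dist 1.0 rot [ 0. -0.  0.]
```

The floor pushes back with about 6 N, so the ring is seated. I'll release it and rise.

```bash
python3 -m handwheel '{"rot":[[0,0,0],[0,0,0],[0,0,0],[0,0,0],[0,0,0],[0,0,0],[0,0,0],[0,0,0]],"translation":[[0,0,0],[0,0,0],[0,0,0],[0,0,0],[0,0,-15],[0,0,-45],[0,0,-80],[0,0,-80]],"jaw":[0.1,0.4,0.4,0.4,0.4,1,1,1]}'; python3 plan.py 461 -19.3 90
```

```text
clock: 8.6
position: [649.0, -134.7, 98.0]
orientation: [0.973, 0.232, 0.004, 0.002]
ft_force: [-0.1, 0.6, 0.7]
width: 77.4
clock 8.6 p [ 649.  -134.7   98. ] jaw -63.2 w 77.4 F [-0.1  0.6  0.7] q [ 0.48  0.54 -0.47  1.48  0.26  1.17 -1.14] tilt 0.52
tr [-115.8 -187.8    6.2] dist 221.0 rot [ 0.005 -0.007  0.   ]
```

```bash
python3 -m handwheel '{"rot":[[0,0,0],[0,0,0],[0,0,0],[0,0,0],[0,0,0],[0,0,0],[0,0,0]],"translation":[[-114,-188,0],[-114,-188,0],[-114,-188,0],[-114,-188,0],[-114,-188,0],[-114,-188,0],[-114,-188,0]],"jaw":[1,1,1,1,1,1,1]}';python3 plan.py 461 -19.3 8.5
python3 - <<'E'
from h import *
T=read_camera("top");S=read_camera("side")
cv2.imwrite("pics/side4.png",cv2.resize(S["color"][100:260,210:410],None,fx=4,fy=3.7)[:,:,::-1])
cv2.imwrite("pics/top4.png",cv2.resize(T["color"][150:300,250:400],None,fx=4,fy=4)[:,:,::-1])
E
```

```text
clock: 9.3
position: [460.0, -18.5, 92.2]
orientation: [0.973, 0.232, 0.001, 0.001]
ft_force: [0.7, 0.2, 0.6]
width: 86.9
clock 9.3 p [460.  -18.5  92.2] jaw -63.2 w 86.9 F [0.7 0.2 0.6] q [ 0.51  0.14 -0.6   2.01  0.09  1.02 -1.23] tilt 0.12
tr [ 0.5  1.  83.7] dist 84.0 rot [ 0.002 -0.001  0.   ]
```

View pics/side4.png

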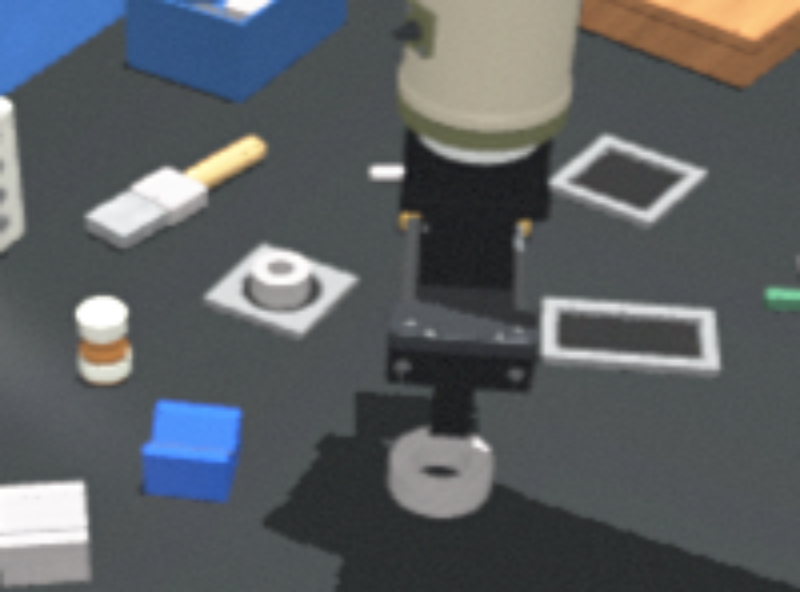

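View pics/top4.png

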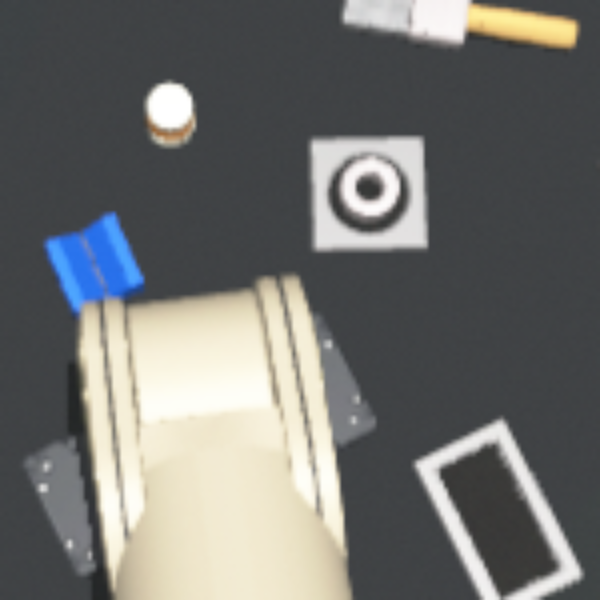

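The small ring lies in its pocket at side crop (282,278) and top crop (370,188). The gripper is above the large ring, so I'll descend.

```bash
python3 -m handwheel '{"rot":[[0,0,0],[0,0,0],[0,0,0],[0,0,0],[0,0,0],[0,0,0]],"translation":[[0.5,1,20],[0.5,1,45],[0.5,1,65],[0.5,1,75],[0.5,1,80],[0.5,1,82.5]],"jaw":[1,1,1,1,1,1]}'; python3 -m handwheel '{"rot":[[0,0,0],[0,0,0]],"translation":[[0,0,0],[0,0,0]],"jaw":[1,1]}';python3 plan.py 461 -19.3 8.5
```

```text
clock: 10.0
position: [460.6, -18.9, 8.8]
orientation: [0.973, 0.232, 0.0, -0.0]
ft_force: [0.3, 0.0, 0.3]
width: 87.2
clock: 10.2
position: [460.8, -18.9, 9.5]
orientation: [0.973, 0.232, 0.001, 0.0]
ft_force: [0.2, -0.1, 0.2]
width: 87.3
clock 10.2 p [460.8 -18.9   9.5] jaw -63.2 w 87.3 F [ 0.2 -0.1  0.2] q [ 0.47  0.28 -0.57  2.07  0.2   0.85 -1.32] tilt 0.07
tr [0.  0.4 1. ] dist 1.0 rot [ 0.001 -0.001  0.   ]
```

```bash
python3 -m handwheel '{"rot":[[0,0,0],[0,0,0],[0,0,0],[0,0,0],[0,0,0],[0,0,0]],"translation":[[0,0,0],[0,0,0],[0,0,0],[0,0,0],[0,0,0],[0,0,0]],"jaw":[0.5,0.4,0.2,-1,-1,-1]}'; python3 -m handwheel '{"rot":[[0,0,0],[0,0,0],[0,0,0],[0,0,0],[0,0,0],[0,0,0]],"translation":[[0,0,0],[0,0,-10],[0,0,-25],[0,0,-45],[0,0,-60],[0,0,-60]],"jaw":[-1,-1,-1,-1,-1,-1]}'; python3 plan.py 440.5 220.5 70
```

```text
clock: 10.8
position: [460.4, -19.0, 9.0]
orientation: [0.973, 0.232, 0.0, 0.0]
ft_force: [0.1, -0.6, 2.2]
width: 61.3
clock: 11.4
position: [461.1, -18.7, 70.7]
orientation: [0.973, 0.232, 0.001, 0.001]
ft_force: [0.4, 0.7, -5.1]
width: 61.2
clock 11.4 p [461.1 -18.7  70.7] jaw -63.2 w 61.2 F [ 0.4  0.7 -5.1] q [ 0.5   0.17 -0.6   2.03  0.12  0.97 -1.26] tilt 0.16
tr [  89.5 -222.7    0.5] dist 240.0 rot [ 0.002 -0.002  0.   ]
```

```bash
python3 -m handwheel '{"rot":[[0,0,0],[0,0,0],[0,0,0],[0,0,0],[0,0,0],[0,0,0],[0,0,0],[0,0,0]],"translation":[[12,-30,0],[26,-65,0],[44,-110,0],[62,-155,0],[78,-195,0],[86,-215,0],[89.5,-222.5,0],[89.5,-222.5,0]],"jaw":[-1,-1,-1,-1,-1,-1,-1,-1]}'; python3 -m handwheel '{"rot":[[0,0,0],[0,0,0]],"translation":[[0,0,0],[0,0,0]],"jaw":[-1,-1]}';python3 plan.py 440.5 220.5 12.5
python3 - <<'E'
from h import *
S=read_camera("side")
cv2.imwrite("pics/side5.png",cv2.resize(S["color"][190:360,190:360],None,fx=3,fy=3)[:,:,::-1])
E
```

```text
clock: 12.2
position: [438.9, 220.8, 68.1]
orientation: [0.973, 0.233, -0.001, -0.0]
ft_force: [-0.2, -1.0, -4.8]
width: 60.9
clock: 12.4
position: [439.9, 218.3, 68.5]
orientation: [0.973, 0.231, -0.0, 0.0]
ft_force: [0.4, -0.2, -4.7]
width: 61.4
clock 12.4 p [439.9 218.3  68.5] jaw -63.3 w 61.4 F [ 0.4 -0.2 -4.7] q [ 0.12  0.28 -0.75  1.95  0.22  1.   -1.83] tilt 0.07
tr [ 1.5 -1.7 56. ] dist 56.0 rot [ 0.001  0.001 -0.   ]
```

View pics/side5.png

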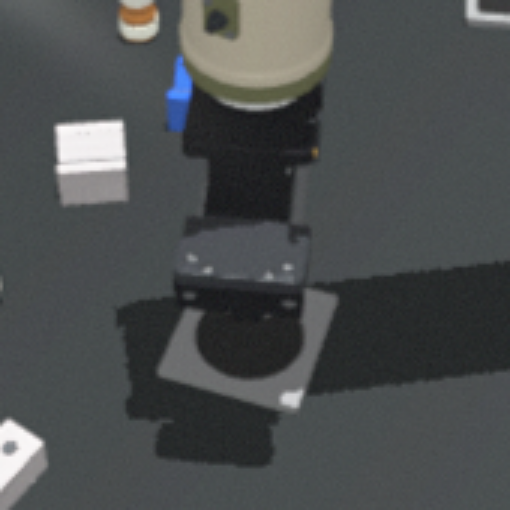

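The gripper is over the empty large pocket, whose centre is at crop (250,340). I'll lower the ring.

```bash
python3 -m handwheel '{"rot":[[0,0,0],[0,0,0],[0,0,0],[0,0,0],[0,0,0],[0,0,0],[0,0,0]],"translation":[[1,-1.5,10],[1,-1.5,25],[1,-1.5,38],[1,-1.5,46],[1,-1.5,51],[1,-1.5,53.5],[1,-1.5,53.5]],"jaw":[-1,-1,-1,-1,-1,-1,-1]}'; python3 -m handwheel '{"rot":[[0,0,0],[0,0,0]],"translation":[[0,0,0],[0,0,0]],"jaw":[-1,-1]}';python3 plan.py 440.5 220.5 12.3
```

```text
clock: 13.15
position: [439.9, 222.0, 15.2]
orientation: [0.973, 0.232, -0.0, -0.0]
ft_force: [0.3, -0.1, -4.7]
width: 61.1
clock: 13.35
position: [440.3, 222.0, 15.8]
orientation: [0.973, 0.232, 0.0, 0.0]
ft_force: [0.8, -0.0, -4.8]
width: 61.4
clock 13.35 p [440.3 222.   15.8] jaw -63.2 w 61.4 F [ 0.8 -0.  -4.8] q [ 0.08  0.37 -0.72  1.98  0.31  0.9  -1.9 ] tilt 0.05
tr [-0.5  1.4  3.5] dist 4.0 rot [ 0.    -0.001  0.   ]
```

```bash
python3 -m handwheel '{"rot":[[0,0,0],[0,0,0],[0,0,0],[0,0,0]],"translation":[[-0.5,1,1.5],[-0.5,1,2.5],[-0.5,1,3.5],[-0.5,1,3.5]],"jaw":[-1,-1,-1,-1]}'; python3 plan.py 440.5 220.5 12.3
```

```text
clock: 13.75
position: [440.0, 220.6, 12.0]
orientation: [0.973, 0.232, -0.0, 0.0]
ft_force: [-1.4, -1.0, 0.8]
width: 61.0
clock 13.75 p [440.  220.6  12. ] jaw -63.2 w 61.0 F [-1.4 -1.   0.8] q [ 0.08  0.37 -0.71  1.99  0.31  0.89 -1.9 ] tilt 0.03
tr [ 0.4  0.3 -0.3] dist 1.0 rot [ 0.  0. -0.]
```

The force swung from −4.8 to +0.8 N, so it is seated. Release and rise.

```bash
python3 -m handwheel '{"rot":[[0,0,0],[0,0,0],[0,0,0],[0,0,0],[0,0,0],[0,0,0],[0,0,0],[0,0,0]],"translation":[[0,0,0],[0,0,0],[0,0,0],[0,0,0],[0,0,-15],[0,0,-45],[0,0,-80],[0,0,-80]],"jaw":[0.6,1,1,1,1,1,1,1]}'; python3 plan.py 511 413.6 90 -1.6
```

```text
clock: 14.55
position: [442.3, 222.5, 96.9]
orientation: [0.973, 0.232, 0.004, -0.0]
ft_force: [0.4, 0.9, -0.4]
width: 87.1
clock 14.55 p [442.3 222.5  96.9] jaw -63.2 w 87.1 F [ 0.4  0.9 -0.4] q [ 0.14  0.24 -0.77  1.92  0.19  1.05 -1.81] tilt 0.43
tr [ 147.5 -139.6    7.9] dist 203.0 rot [ 0.005 -0.006 -1.075]
```

```bash
python3 -m handwheel '{"rot":[[0,0,-1.075],[0,0,-1.075],[0,0,-1.075],[0,0,-1.075],[0,0,-1.075],[0,0,-1.075],[0,0,-1.075],[0,0,-1.075]],"translation":[[147.5,-139.5,4],[147.5,-139.5,4],[147.5,-139.5,4],[147.5,-139.5,4],[147.5,-139.5,4],[147.5,-139.5,4],[147.5,-139.5,4],[147.5,-139.5,4]],"jaw":[1,1,1,1,1,1,1,1]}'; python3 -m handwheel '{"rot":[[0,0,0],[0,0,0]],"translation":[[0,0,0],[0,0,0]],"jaw":[1,1]}';python3 plan.py 511 413.6 10 -1.6
python3 - <<'E'
from h import *
T=read_camera("top");S=read_camera("side")
cv2.imwrite("pics/side6.png",cv2.resize(S["color"][210:400,120:340],None,fx=3,fy=3)[:,:,::-1])
cv2.imwrite("pics/top6.png",cv2.resize(T["color"][190:310,90:270],None,fx=4,fy=4)[:,:,::-1])
E
```

```text
clock: 15.35
position: [508.6, 411.8, 87.9]
orientation: [0.716, 0.698, -0.0, -0.0]
ft_force: [-0.3, -0.3, -0.0]
width: 87.0
clock: 15.55
position: [508.8, 411.6, 88.1]
orientation: [0.718, 0.696, 0.0, 0.0]
ft_force: [-0.4, 0.8, -0.4]
width: 87.0
clock 15.55 p [508.8 411.6  88.1] jaw -1.8 w 87.0 F [-0.4  0.8 -0.4] q [-0.13  0.67 -0.9   1.49  0.54  1.24 -1.12] tilt 0.01
tr [ 2.1  2.1 78.1] dist 78.0 rot [ 0.     0.    -0.004]
```

View pics/side6.png

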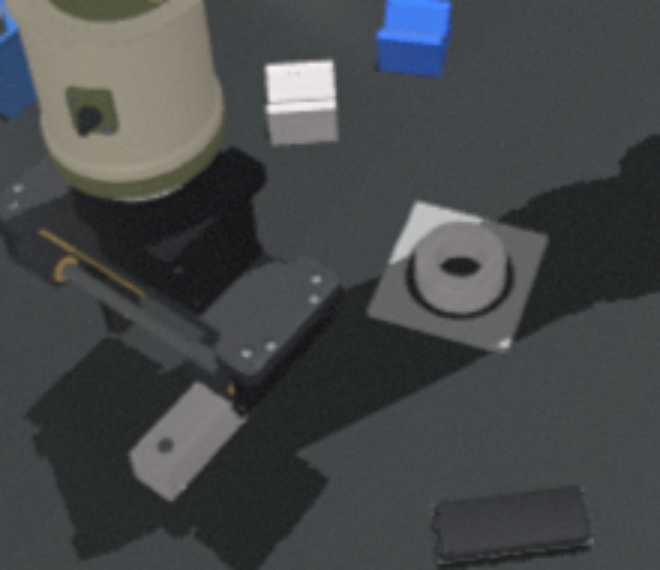

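View pics/top6.png

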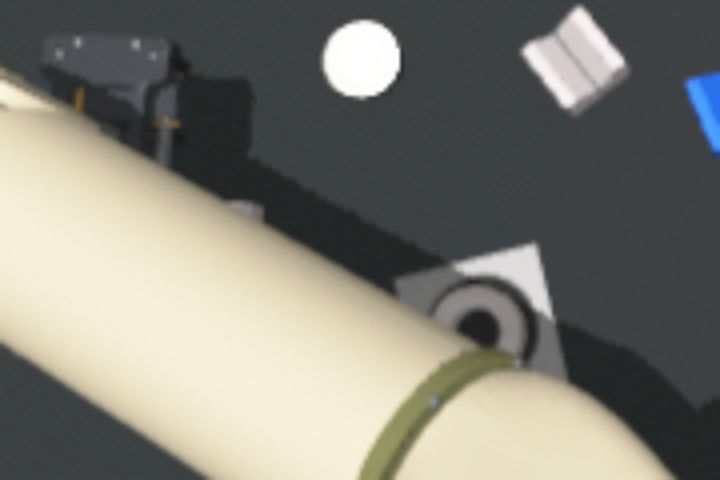

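The large ring sits in its nest at side crop (460,268). The jaws straddle the block at (185,440) and the body is clear. I'll descend and grip.

```bash
python3 -m handwheel '{"rot":[[0,0,0],[0,0,0],[0,0,0],[0,0,0],[0,0,0],[0,0,0]],"translation":[[2,2,20],[2,2,45],[2,2,60],[2,2,70],[2,2,76],[2,2,77.5]],"jaw":[1,1,1,1,1,1]}'; python3 -m handwheel '{"rot":[[0,0,0],[0,0,0]],"translation":[[0,0,0],[0,0,0]],"jaw":[1,1]}';python3 plan.py 511 413.6 10 -1.6
```

```text
clock: 16.25
position: [510.6, 413.8, 9.9]
orientation: [0.717, 0.697, -0.0, -0.0]
ft_force: [0.3, 0.7, 1.1]
width: 87.4
clock: 16.45
position: [511.1, 414.1, 11.1]
orientation: [0.717, 0.697, 0.001, 0.0]
ft_force: [0.3, 0.4, 0.5]
width: 87.2
clock 16.45 p [511.1 414.1  11.1] jaw -1.6 w 87.2 F [0.3 0.4 0.5] q [-0.16  0.76 -0.85  1.53  0.6   1.13 -1.16] tilt 0.07
tr [-0.5 -0.1  1.1] dist 1.0 rot [ 0.001 -0.001 -0.   ]
```

```bash
python3 -m handwheel '{"rot":[[0,0,0],[0,0,0],[0,0,0],[0,0,0],[0,0,0],[0,0,0],[0,0,0],[0,0,0]],"translation":[[0,0,0],[0,0,0],[0,0,0],[0,0,0],[0,0,0],[0,0,0],[0,0,0],[0,0,0]],"jaw":[0.2,-0.1,-0.2,-0.3,-0.5,-1,-1,-1]}'; python3 plan.py 511 413.6 10 -1.6
```

```text
clock: 17.25
position: [510.9, 413.7, 10.3]
orientation: [0.717, 0.697, 0.0, 0.0]
ft_force: [1.9, 1.5, -0.9]
width: 31.1
clock 17.25 p [510.9 413.7  10.3] jaw -1.6 w 31.1 F [ 1.9  1.5 -0.9] q [-0.16  0.76 -0.84  1.54  0.6   1.13 -1.16] tilt 0.01
tr [-0.1  0.1  0.3] dist 0.0 rot [ 0.  0. -0.]
```

```bash
python3 -m handwheel '{"rot":[[0,0,0],[0,0,0],[0,0,0],[0,0,0],[0,0,0],[0,0,0],[0,0,0],[0,0,0]],"translation":[[0,0,0],[0,0,0],[0,0,0],[0,0,-10],[0,0,-25],[0,0,-50],[0,0,-80],[0,0,-80]],"jaw":[-1,-1,-1,-1,-1,-1,-1,-1]}'; python3 plan.py 560 0 110 -40 / 425.5 -216.8 90 -64.2
python3 - <<'E'
from h import *
S=read_camera("side")
cv2.imwrite("pics/side7.png",cv2.resize(S["color"][210:400,120:340],None,fx=3,fy=3)[:,:,::-1])
E
```

```text
clock: 18.05
position: [512.0, 415.9, 95.7]
orientation: [0.717, 0.697, 0.003, 0.0]
ft_force: [0.1, 0.7, -3.5]
width: 29.5
clock 18.05 p [512.  415.9  95.7] jaw -1.6 w 29.5 F [ 0.1  0.7 -3.5] q [-0.13  0.67 -0.9   1.48  0.54  1.25 -1.12] tilt 0.39
tr [-414.3   59.6  -16. ] dist 419.0 rot [ 0.003 -0.006  0.67 ]
tr [-634.9  -68.9    2.4] dist 639.0 rot [ 0.002 -0.007  1.093]
```

View pics/side7.png

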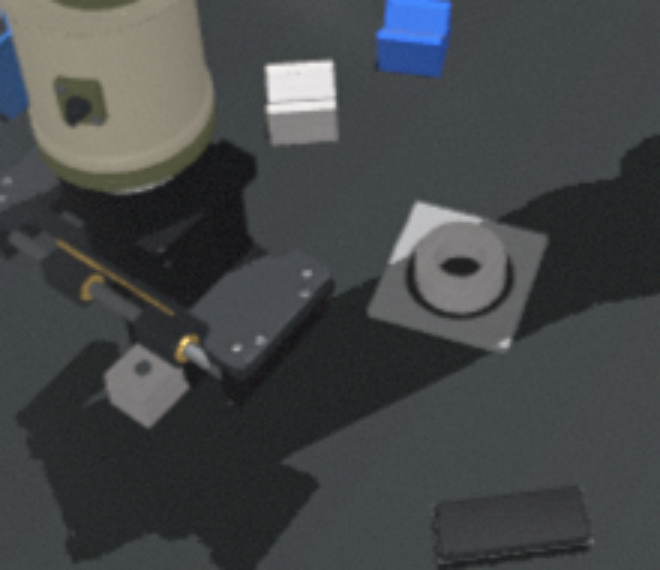

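The block is held level. I'll carry it in two legs.

```bash
python3 -m handwheel '{"rot":[[0,0,0.05],[0,0,0.15],[0,0,0.25],[0,0,0.35],[0,0,0.45],[0,0,0.55],[0,0,0.62],[0,0,0.67]],"translation":[[-25,4,-5],[-65,10,-10],[-112,16,-15],[-160,23,-20],[-208,30,-20],[-256,37,-20],[-304,44,-20],[-352,51,-20]],"jaw":[-1,-1,-1,-1,-1,-1,-1,-1]}';python3 plan.py 425.5 -216.8 90 -64.2
```

```text
clock: 18.9
position: [551.0, 58.2, 109.5]
orientation: [0.907, 0.421, -0.001, -0.0]
ft_force: [0.8, -0.1, -4.7]
width: 29.5
clock 18.9 p [551.   58.2 109.5] jaw -40.2 w 29.5 F [ 0.8 -0.1 -4.7] q [ 0.48  0.38 -0.79  1.75  0.3   1.14 -1.11] tilt 0.08
tr [-291.    81.4   19.8] dist 303.0 rot [-0.     0.001  0.42 ]
```

```bash
python3 -m handwheel '{"rot":[[0,0,0.07],[0,0,0.14],[0,0,0.21],[0,0,0.28],[0,0,0.35],[0,0,0.42],[0,0,0.42],[0,0,0.42]],"translation":[[-45,13,0],[-90,25,0],[-135,38,5],[-180,50,10],[-225,63,15],[-260,73,19],[-285,80,19],[-291,81.5,19]],"jaw":[-1,-1,-1,-1,-1,-1,-1,-1]}';python3 -m handwheel '{"rot":[[0,0,0],[0,0,0]],"translation":[[0,0,0],[0,0,0]],"jaw":[-1,-1]}';python3 plan.py 425.5 -216.8 13.3 -64.2
python3 - <<'E'
from h import *
T=read_camera("top");S=read_camera("side")
cv2.imwrite("pics/side8.png",cv2.resize(S["color"][80:240,280:460],None,fx=4,fy=3.7)[:,:,::-1])
cv2.imwrite("pics/top8.png",cv2.resize(T["color"][220:340,300:450],None,fx=4,fy=4)[:,:,::-1])
E
```

```text
clock: 19.7
position: [424.6, -217.8, 90.3]
orientation: [0.975, 0.222, -0.001, -0.0]
ft_force: [0.8, 1.2, -4.5]
width: 29.7
clock: 19.9
position: [427.5, -213.6, 91.0]
orientation: [0.974, 0.225, -0.0, -0.0]
ft_force: [-0.3, 0.3, -3.9]
width: 29.8
clock 19.9 p [ 427.5 -213.6   91. ] jaw -64.0 w 29.8 F [-0.3  0.3 -3.9] q [ 0.94  0.19 -0.61  1.97  0.12  1.03 -0.85] tilt 0.04
tr [-3.2  2.1 77.7] dist 78.0 rot [-0.001 -0.     0.004]
```

View pics/side8.png

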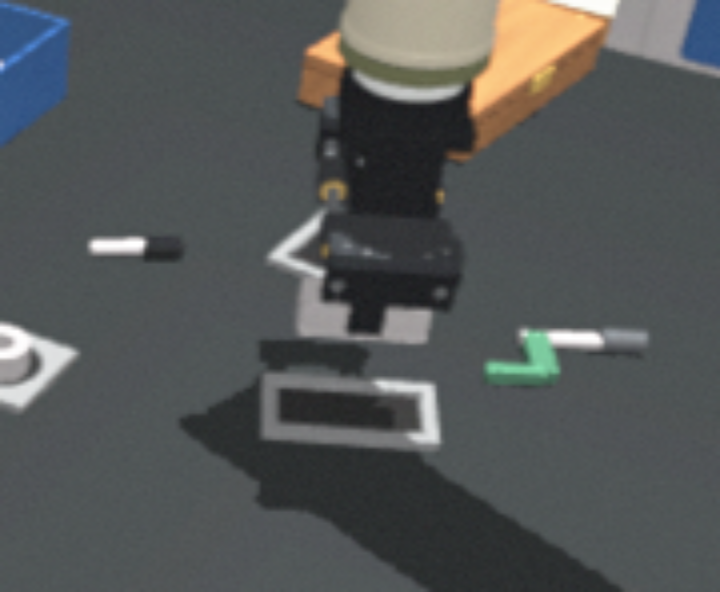

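The block hangs level and parallel to the long pocket at crop (350,412). I'll lower it to just above the plate.

```bash
python3 -m handwheel '{"rot":[[0,0,0],[0,0,0],[0,0,0],[0,0,0],[0,0,0],[0,0,0],[0,0,0],[0,0,0]],"translation":[[-2.5,2,10],[-2.5,2,28],[-2.5,2,45],[-2.5,2,57],[-2.5,2,64],[-2.5,2,68],[-2.5,2,68],[-2.5,2,68]],"jaw":[-1,-1,-1,-1,-1,-1,-1,-1]}';python3 plan.py 425.5 -216.8 13.3 -64.2
python3 - <<'E'
from h import *
T=read_camera("top");S=read_camera("side")
cv2.imwrite("pics/side9.png",cv2.resize(S["color"][130:230,310:430],None,fx=5,fy=5)[:,:,::-1])
E
```

```text
clock: 20.8
position: [426.3, -217.9, 23.8]
orientation: [0.974, 0.225, 0.0, 0.0]
ft_force: [-0.3, 0.4, -4.7]
width: 29.8
clock 20.8 p [ 426.3 -217.9   23.8] jaw -64.1 w 29.8 F [-0.3  0.4 -4.7] q [ 0.91  0.29 -0.59  2.02  0.21  0.89 -0.91] tilt 0.05
tr [-0.2 -1.4 10.5] dist 11.0 rot [ 0.001 -0.     0.003]
```

View pics/side9.png

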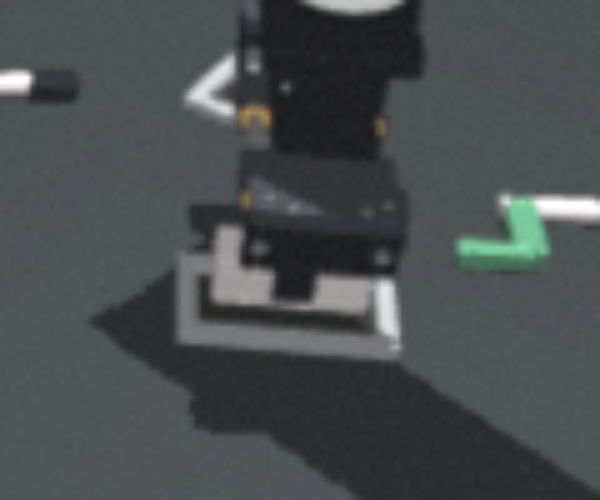

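```bash
python3 -m handwheel '{"rot":[[0,0,0],[0,0,0],[0,0,0],[0,0,0],[0,0,0],[0,0,0],[0,0,0]],"translation":[[0,-1,4],[0,-1,7],[0,-1,8.5],[0,-1,9.5],[0,-1,10.5],[0,-1,11],[0,-1,11]],"jaw":[-1,-1,-1,-1,-1,-1,-1]}';python3 plan.py 425.5 -216.8 13.3 -64.2
```

```text
clock: 21.6
position: [425.4, -216.9, 13.2]
orientation: [0.974, 0.224, -0.0, 0.0]
ft_force: [-5.4, 1.4, 9.8]
width: 30.0
clock 21.6 p [ 425.4 -216.9   13.2] jaw -64.1 w 30.0 F [-5.4  1.4  9.8] q [ 0.9   0.31 -0.58  2.03  0.22  0.87 -0.92] tilt 0.04
tr [ 0.1 -0.  -0.1] dist 0.0 rot [0.    0.001 0.002]
```

It is seated, with 10 N pushing back. Release and rise.

```bash
python3 -m handwheel '{"rot":[[0,0,0],[0,0,0],[0,0,0],[0,0,0],[0,0,0],[0,0,0],[0,0,0],[0,0,0]],"translation":[[0,0,-0.5],[0,0,-0.5],[0,0,-0.5],[0,0,-0.5],[0,0,-0.5],[0,0,-20],[0,0,-50],[0,0,-90]],"jaw":[-0.1,0.3,0.6,1,1,1,1,1]}'; python3 plan.py 623 159.2 105 -51.2
python3 - <<'E'
from h import *
T=read_camera("top");S=read_camera("side")
cv2.imwrite("pics/side10.png",cv2.resize(S["color"][130:230,310:430],None,fx=5,fy=5)[:,:,::-1])
E
```

```text
clock: 22.4
position: [424.4, -216.2, 102.2]
orientation: [0.974, 0.225, -0.001, -0.001]
ft_force: [0.3, -0.5, -1.1]
width: 83.5
clock 22.4 p [ 424.4 -216.2  102.2] jaw -64.0 w 83.5 F [ 0.3 -0.5 -1.1] q [ 0.95  0.17 -0.62  1.96  0.11  1.05 -0.83] tilt 0.17
tr [ 342.9 -250.7   -2.5] dist 425.0 rot [-0.003  0.001 -0.224]
```

View pics/side10.png

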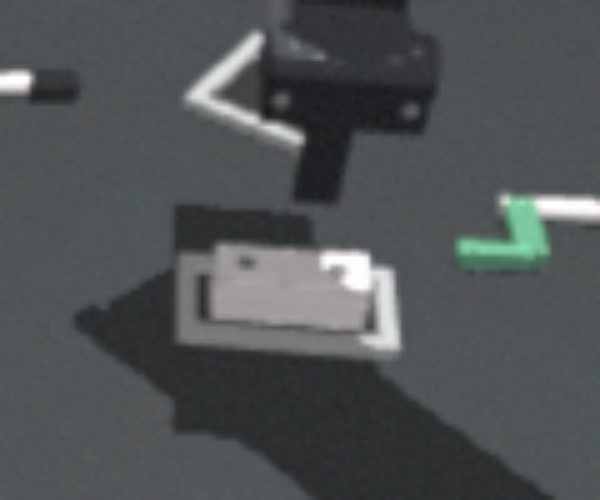

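The block lies flat in the long pocket at crop (290,290). The steel V-block is next.

```bash
python3 -m handwheel '{"rot":[[0,0,-0.1],[0,0,-0.224],[0,0,-0.224],[0,0,-0.224],[0,0,-0.224],[0,0,-0.224],[0,0,-0.224],[0,0,-0.224]],"translation":[[343,-250,-5],[343,-250,-5],[343,-250,-5],[343,-250,-5],[343,-250,-5],[343,-250,-5],[343,-250,-5],[343,-250,-5]],"jaw":[1,1,1,1,1,1,1,1]}'; python3 -m handwheel '{"rot":[[0,0,0],[0,0,0]],"translation":[[0,0,0],[0,0,0]],"jaw":[1,1]}';python3 plan.py 623 159.2 105 -51.2
```

```text
clock: 23.3
position: [613.7, 138.0, 106.3]
orientation: [0.943, 0.332, -0.0, 0.0]
ft_force: [0.7, -0.8, 1.0]
width: 86.7
clock: 23.5
position: [612.6, 138.1, 106.0]
orientation: [0.943, 0.333, -0.001, -0.0]
ft_force: [-0.6, -0.3, -0.9]
width: 87.3
clock 23.5 p [612.6 138.1 106. ] jaw -51.1 w 87.3 F [-0.6 -0.3 -0.9] q [ 0.27  0.54 -0.75  1.56  0.38  1.2  -1.44] tilt 0.08
tr [21.3 -9.9  1. ] dist 24.0 rot [-0.001  0.001  0.002]
```

```bash
python3 -m handwheel '{"rot":[[0,0,0],[0,0,0],[0,0,0],[0,0,0]],"translation":[[21.3,-10,0],[21.3,-10,25],[21.3,-10,45],[21.3,-10,45]],"jaw":[1,1,1,1]}'; python3 -m handwheel '{"rot":[[0,0,0],[0,0,0]],"translation":[[0,0,0],[0,0,0]],"jaw":[1,1]}';python3 plan.py 623 159.2 11 -51.2
python3 - <<'E'
from h import *
T=read_camera("top");S=read_camera("side")
cv2.imwrite("pics/side11.png",cv2.resize(S["color"][180:290,150:290],None,fx=5,fy=5)[:,:,::-1])
cv2.imwrite("pics/top11.png",cv2.resize(T["color"][150:270,170:320],None,fx=5,fy=5)[:,:,::-1])
E
```

```text
clock: 23.9
position: [621.7, 154.6, 59.0]
orientation: [0.944, 0.331, -0.003, 0.0]
ft_force: [-0.2, -0.9, -0.4]
width: 87.1
clock: 24.1
position: [624.1, 156.9, 63.4]
orientation: [0.943, 0.331, 0.001, 0.0]
ft_force: [-0.6, -0.5, 0.3]
width: 86.8
clock 24.1 p [624.1 156.9  63.4] jaw -51.3 w 86.8 F [-0.6 -0.5  0.3] q [ 0.21  0.61 -0.73  1.55  0.43  1.15 -1.5 ] tilt 0.1
tr [ 0.5 -2.6 52.4] dist 52.0 rot [ 0.001 -0.001 -0.002]
```

View pics/side11.png

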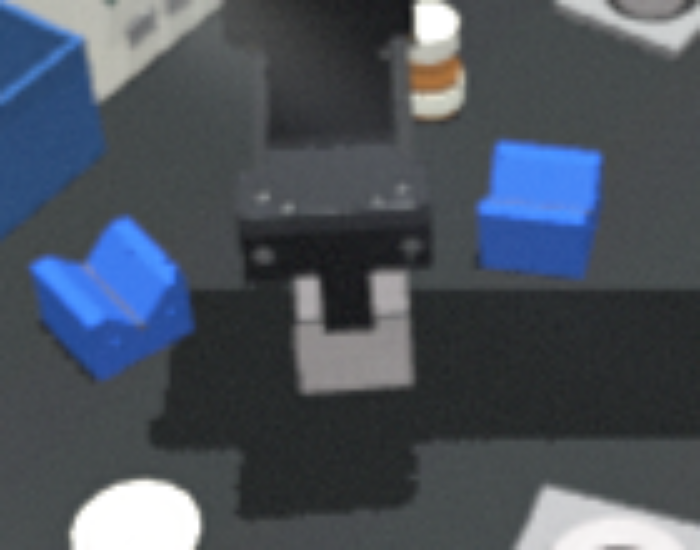

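View pics/top11.png

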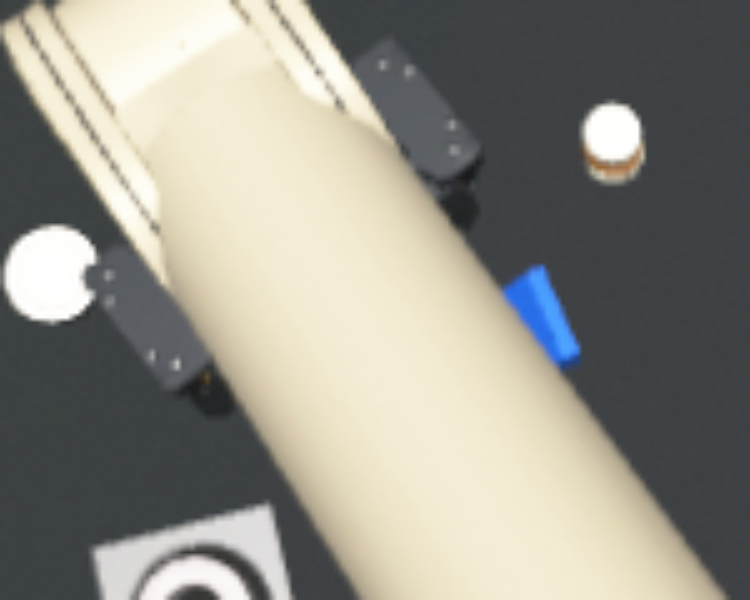

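The steel V-block is between the fingers at side crop (355,330). In the top view, a gripper corner comes near the white disc at crop (50,275). I'll check the disc's height before lowering.

```bash
python3 - <<'E'
from h import *
T=read_camera("top");S=read_camera("side")
print(tri(T,(180,204.3),S,(176.8,285.9)))
E
```

```text
[623.91655945 306.03076914  21.17601684]
```

The disc is only 21 mm high and 147 mm away, so the way is clear.

```bash
python3 -m handwheel '{"rot":[[0,0,0],[0,0,0],[0,0,0],[0,0,0],[0,0,0]],"translation":[[0.5,-2,15],[0.5,-2,32],[0.5,-2,44],[0.5,-2,50],[0.5,-2,52]],"jaw":[1,1,1,1,1]}'; python3 -m handwheel '{"rot":[[0,0,0],[0,0,0]],"translation":[[0,0,0],[0,0,0]],"jaw":[1,1]}';python3 plan.py 623 159.2 11 -51.2
```

```text
clock: 24.8
position: [621.9, 159.2, 8.6]
orientation: [0.943, 0.332, -0.001, -0.0]
ft_force: [-0.2, -0.6, 1.2]
width: 87.0
clock: 25.0
position: [622.9, 159.6, 10.6]
orientation: [0.943, 0.332, 0.0, 0.0]
ft_force: [1.0, 0.0, -1.0]
width: 87.3
clock 25.0 p [622.9 159.6  10.6] jaw -51.2 w 87.3 F [ 1.  0. -1.] q [ 0.19  0.67 -0.7   1.58  0.47  1.06 -1.53] tilt 0.05
tr [-0.2  0.4 -0.4] dist 1.0 rot [ 0.    -0.001 -0.   ]
```

```bash
python3 -m handwheel '{"rot":[[0,0,0],[0,0,0],[0,0,0],[0,0,0],[0,0,0],[0,0,0],[0,0,0],[0,0,0]],"translation":[[0,0,0],[0,0,0],[0,0,0],[0,0,0],[0,0,0],[0,0,0],[0,0,0],[0,0,0]],"jaw":[0.5,0.2,0.1,0,-1,-1,-1,-1]}'; python3 plan.py 623 159.2 11 -51.2
```

```text
clock: 25.8
position: [622.7, 159.2, 10.1]
orientation: [0.943, 0.332, 0.0, 0.0]
ft_force: [0.9, -0.7, -0.1]
width: 50.3
clock 25.8 p [622.7 159.2  10.1] jaw -51.2 w 50.3 F [ 0.9 -0.7 -0.1] q [ 0.19  0.67 -0.7   1.58  0.47  1.06 -1.53] tilt 0.02
tr [ 0.3  0.2 -0.9] dist 1.0 rot [ 0.    -0.    -0.001]
```

```bash
python3 -m handwheel '{"rot":[[0,0,0],[0,0,0],[0,0,0],[0,0,0],[0,0,0],[0,0,0],[0,0,0],[0,0,0]],"translation":[[0,0,0],[0,0,0],[0,0,-8],[0,0,-20],[0,0,-45],[0,0,-80],[0,0,-100],[0,0,-100]],"jaw":[-1,-1,-1,-1,-1,-1,-1,-1]}'; python3 plan.py 590 -120 110 -25 / 507.5 -394.4 100 -4.5
python3 - <<'E'
from h import *
S=read_camera("side")
cv2.imwrite("pics/side12.png",cv2.resize(S["color"][160:290,150:290],None,fx=4,fy=4)[:,:,::-1])
E
```

```text
clock: 26.6
position: [624.1, 160.5, 114.0]
orientation: [0.943, 0.332, 0.003, 0.0]
ft_force: [0.4, 0.5, -6.4]
width: 49.5
clock 26.6 p [624.1 160.5 114. ] jaw -51.2 w 49.5 F [ 0.4  0.5 -6.4] q [ 0.22  0.56 -0.75  1.51  0.4   1.22 -1.48] tilt 0.32
tr [-202.3  197.3    3.4] dist 283.0 rot [ 0.003 -0.004 -0.457]
tr [-438.5  359.4   12.5] dist 567.0 rot [ 0.004 -0.004 -0.815]
```

View pics/side12.png

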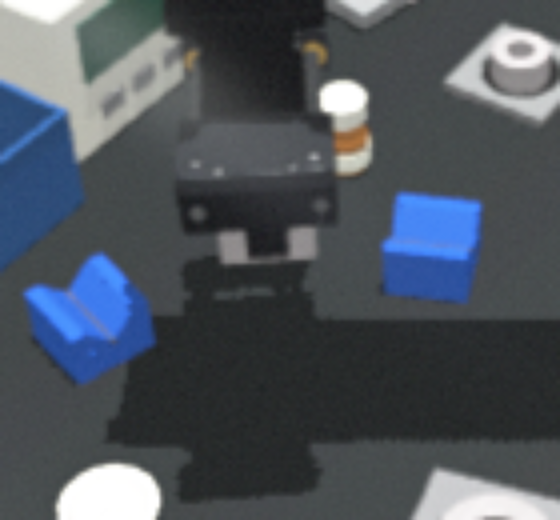

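The V-block is lifted level and both blue look-alikes are untouched. I'll carry it to nest_square.

```bash
python3 -m handwheel '{"rot":[[0,0,-0.05],[0,0,-0.12],[0,0,-0.2],[0,0,-0.28],[0,0,-0.36],[0,0,-0.42],[0,0,-0.46],[0,0,-0.46]],"translation":[[-20,19,0],[-48,46,0],[-80,78,0],[-112,109,0],[-145,141,0],[-177,172,0],[-202,197,0],[-235,220,0]],"jaw":[-1,-1,-1,-1,-1,-1,-1,-1]}'; python3 plan.py 507.5 -394.4 100 -4.5
```

```text
clock: 27.45
position: [576.0, -160.4, 108.3]
orientation: [0.842, 0.539, -0.0, -0.001]
ft_force: [1.4, 0.2, -6.6]
width: 50.1
clock 27.45 p [ 576.  -160.4  108.3] jaw -24.8 w 50.1 F [ 1.4  0.2 -6.6] q [ 0.82  0.48 -0.79  1.64  0.36  1.18 -0.49] tilt 0.13
tr [-241.2   35.8    8.1] dist 244.0 rot [-0.002 -0.001 -0.354]
```

```bash
python3 -m handwheel '{"rot":[[0,0,-0.07],[0,0,-0.14],[0,0,-0.2],[0,0,-0.26],[0,0,-0.31],[0,0,-0.354],[0,0,-0.354],[0,0,-0.354]],"translation":[[-42,6,2],[-84,12,4],[-126,19,5],[-168,25,6],[-205,31,7],[-230,34,8],[-241,36,8],[-241,36,8]],"jaw":[-1,-1,-1,-1,-1,-1,-1,-1]}'; python3 -m handwheel '{"rot":[[0,0,0],[0,0,0]],"translation":[[0,0,0],[0,0,0]],"jaw":[-1,-1]}';python3 plan.py 507.5 -394.4 13.2 -4.5
python3 - <<'E'
from h import *
S=read_camera("side")
cv2.imwrite("pics/side13.png",cv2.resize(S["color"][50:190,300:450],None,fx=4,fy=4)[:,:,::-1])
E
```

```text
clock: 28.25
position: [506.9, -394.3, 100.4]
orientation: [0.736, 0.677, -0.0, -0.001]
ft_force: [-0.7, 0.8, -6.4]
width: 49.9
clock: 28.45
position: [509.4, -390.7, 102.0]
orientation: [0.734, 0.679, 0.0, -0.0]
ft_force: [0.6, -0.5, -5.8]
width: 50.0
clock 28.45 p [ 509.4 -390.7  102. ] jaw -4.4 w 50.0 F [ 0.6 -0.5 -5.8] q [ 1.15  0.58 -0.77  1.52  0.42  1.22  0.23] tilt 0.06
tr [-3.9 -1.7 88.8] dist 89.0 rot [ 0.    -0.001  0.001]
```

View pics/side13.png

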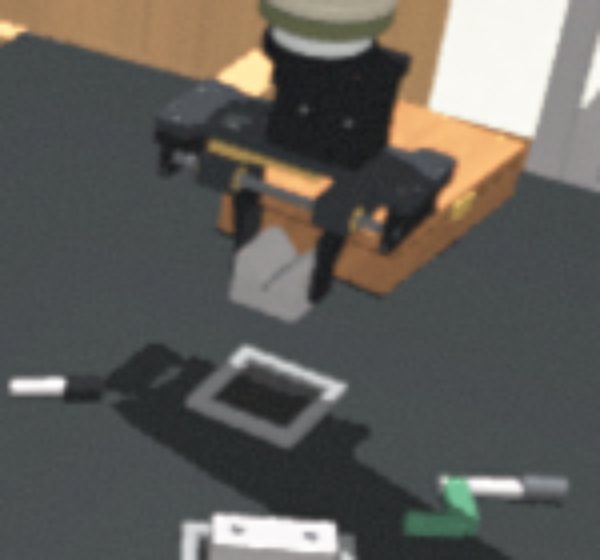

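The V-block hangs level over the square pocket at crop (270,398), turned to match it. I'll lower it.

```bash
python3 -m handwheel '{"rot":[[0,0,0],[0,0,0],[0,0,0],[0,0,0],[0,0,0],[0,0,0],[0,0,0],[0,0,0]],"translation":[[-3,-1.7,10],[-3,-1.7,28],[-3,-1.7,48],[-3,-1.7,65],[-3,-1.7,75],[-3,-1.7,79],[-3,-1.7,79],[-3,-1.7,79]],"jaw":[-1,-1,-1,-1,-1,-1,-1,-1]}';python3 plan.py 507.5 -394.4 13.2 -4.5
python3 - <<'E'
from h import *
S=read_camera("side")
cv2.imwrite("pics/side14.png",cv2.resize(S["color"][80:190,310:430],None,fx=5,fy=5)[:,:,::-1])
E
```

```text
clock: 29.3
position: [507.1, -396.2, 23.8]
orientation: [0.735, 0.678, 0.0, 0.001]
ft_force: [1.1, -0.2, -4.8]
width: 50.1
clock 29.3 p [ 507.1 -396.2   23.8] jaw -4.6 w 50.1 F [ 1.1 -0.2 -4.8] q [ 1.13  0.66 -0.73  1.57  0.48  1.09  0.19] tilt 0.07
tr [ 1.8  0.3 10.6] dist 11.0 rot [ 0.001  0.001 -0.001]
```

View pics/side14.png

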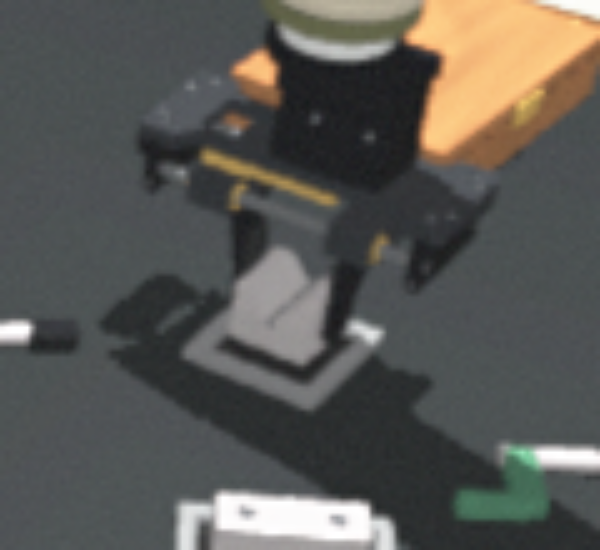

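```bash
python3 -m handwheel '{"rot":[[0,0,0],[0,0,0],[0,0,0],[0,0,0],[0,0,0],[0,0,0],[0,0,0]],"translation":[[1.5,0.3,4],[1.5,0.3,7],[1.5,0.3,8.5],[1.5,0.3,9.5],[1.5,0.3,10.5],[1.5,0.3,11],[1.5,0.3,11]],"jaw":[-1,-1,-1,-1,-1,-1,-1]}';python3 plan.py 507.5 -394.4 13.2 -4.5
```

```text
clock: 30.05
position: [506.9, -394.5, 13.1]
orientation: [0.735, 0.678, -0.0, 0.0]
ft_force: [-4.9, 1.8, 4.7]
width: 49.8
clock 30.05 p [ 506.9 -394.5   13.1] jaw -4.6 w 49.8 F [-4.9  1.8  4.7] q [ 1.12  0.68 -0.72  1.58  0.49  1.07  0.19] tilt 0.03
tr [ 0.2  0.6 -0.1] dist 1.0 rot [-0.     0.    -0.002]
```

It is seated. Release, rise, and move aside for the final look.

```bash
python3 -m handwheel '{"rot":[[0,0,0],[0,0,0],[0,0,0],[0,0,0],[0,0,0],[0,0,0],[0,0,0],[0,0,0]],"translation":[[0,0,-0.5],[0,0,-0.5],[0,0,-0.5],[0,0,-0.5],[0,0,-0.5],[0,0,-20],[0,0,-55],[0,0,-100]],"jaw":[0.3,0.6,1,1,1,1,1,1]}'; python3 plan.py 340 -550 230
```

```text
clock: 30.85
position: [505.9, -393.9, 111.6]
orientation: [0.735, 0.678, -0.0, -0.002]
ft_force: [0.5, -0.4, -0.4]
width: 86.7
clock 30.85 p [ 505.9 -393.9  111.6] jaw -4.6 w 86.7 F [ 0.5 -0.4 -0.4] q [ 1.16  0.57 -0.78  1.51  0.41  1.23  0.24] tilt 0.18
tr [-168.6 -153.2 -118.4] dist 257.0 rot [-0.003 -0.002 -0.   ]
```

```bash
python3 -m handwheel '{"rot":[[0,0,0],[0,0,0],[0,0,0],[0,0,0],[0,0,0],[0,0,0],[0,0,0],[0,0,0]],"translation":[[0,0,-45],[-25,-20,-80],[-168,-153,-118],[-168,-153,-118],[-168,-153,-118],[-168,-153,-118],[-168,-153,-118],[-168,-153,-118]],"jaw":[1,1,1,1,1,1,1,1]}'; python3 -m handwheel '{"rot":[[0,0,0],[0,0,0]],"translation":[[0,0,0],[0,0,0]],"jaw":[1,1]}'
python3 - <<'E'
from h import *
for n in("top","side"): cv2.imwrite(f"pics/{n}15.png",read_camera(n)["color"][:,:,::-1])
E
```

```text
clock: 31.65
position: [339.9, -550.6, 230.0]
orientation: [0.736, 0.677, 0.0, 0.0]
ft_force: [1.1, 0.7, -0.6]
width: 87.0
clock: 31.85
position: [342.5, -548.3, 230.0]
orientation: [0.734, 0.679, 0.0, -0.0]
ft_force: [0.1, -0.2, 0.9]
width: 87.2
```

View pics/top15.png

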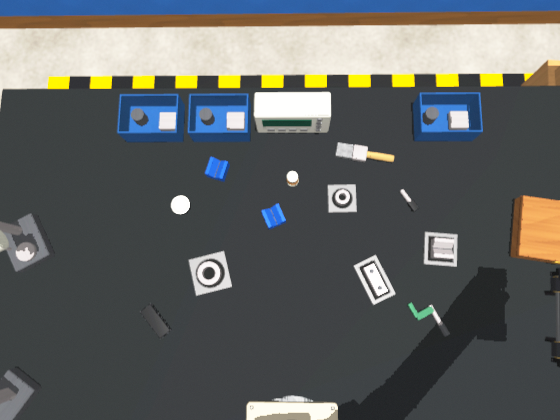

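View pics/side15.png

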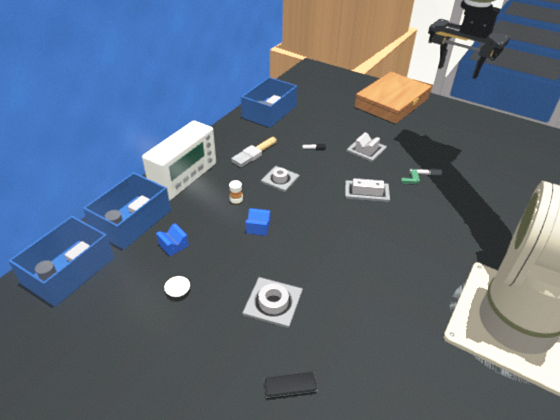

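All four gauges are in their nests. In the top view they are the large ring (210,272), small ring (342,197), block (374,280) and V-block (442,248). A final measurement of offsets and heights follows.

```bash
python3 - <<'E'
from h import *
T=read_camera("top");S=read_camera("side")
cT=contours(T,222);cS=contours(S,222)
for n,pt,ps,h,nest in (("ring_large",(209,271),(272,297),27,(440.5,220.5)),("ring_small",(342,196.5),(281,175),27,(645.8,-134.3))):
    a,b=at(cT,pt,True,10,8),at(cS,ps,True,5,8)
    A=plane(T,a[2],h)[0];B=plane(S,b[2],h)[0]; 
    print(n,"tri",tri(T,a[2],S,b[2]).round(1),"err",(A-nest).round(1),(B-nest).round(1))
for n,c,l in (("T",T,cT),("S",S,cS)):
    for k,h in l:
        a=cv2.contourArea(k.astype(np.float32)); ce=k.mean(0)
        box=(355,240,470,310) if n=="T" else (340,125,400,210)
        if a>5 and box[0]<ce[0]<box[2] and box[1]<ce[1]<box[3]:
            r=cv2.minAreaRect(plane(c,k,31 if (ce[0]<400 if n=="T" else ce[1]>170) else 39).astype(np.float32)); print(n,"hole" if h[3]>=0 else "out",ce.round(1),round(a),np.round(r[0],1),np.round(r[1],1),round(r[2],1))
d=lambda im,x,y,w,h,f:cv2.resize(im["color"][y:y+h,x:x+w],None,fx=f,fy=f,interpolation=cv2.INTER_CUBIC)
cv2.imwrite("pics/fin.png",np.hstack([d(T,350,225,115,85,3.5)[:297],d(S,330,125,85,85,3.5)[:297]])[:,:,::-1])
E
```

```text
ring_large tri [439.4 221.3  27.8] err [-1.8  0.6] [-0.1  0.5]
ring_small tri [ 645.8 -132.9   28. ] err [-0.7  0.9] [1.5 0.5]
T out [375.6 279.3] 336 [ 424.7 -216.3] [80.2 30. ] 26.3
T hole [379.3 287.4] 13 [ 402.8 -225.7] [10.3 11.1] 44.2
T hole [371.1 270.8] 12 [ 446.  -205.7] [10.4  9.8] 88.6
T out [374.5 279.3] 1007 [ 424.3 -213.1] [109.8  63.4] 25.8
T hole [374.  279.3] 713 [ 424.4 -213.1] [98.6 50.6] 25.8
T out [444.9 243.1] 133 [ 519.7 -395.6] [53.7 23.3] 85.4
T out [440.1 251.5] 197 [ 503.4 -385.2] [80.9 79.1] 85.8
S out [386.7 190.7] 10 [ 373.8 -213.4] [ 5.2 55.5] 25.7
S out [346.6 189.3] 9 [ 461.6 -163.3] [ 4.4 43.6] 26.1
S out [368.2 183.1] 202 [ 425.6 -216.9] [80.1 31.2] 26.4
S hole [377.2 183.5] 9 [ 405.7 -227.6] [10.4 12.7] 23.6
S hole [358.8 181.9] 9 [ 449.1 -206.9] [11.6 10.9] 85.6
S out [381.  149.2] 6 [ 456.5 -365.9] [42.   4.5] 85.0
S out [373.6 141.3] 36 [ 489.9 -392.8] [49.3 13.4] 86.8
S out [363.6 139.2] 95 [ 518.2 -386.8] [66.4 32.6] 85.5
```

View pics/fin.png

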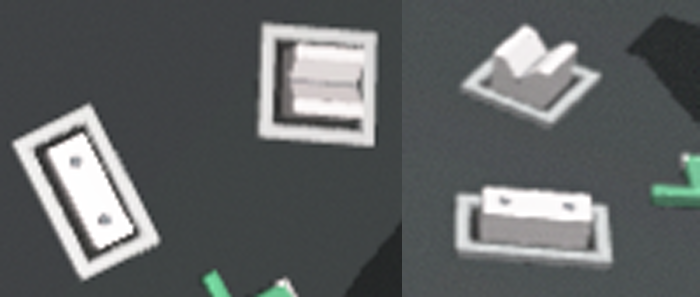

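```bash
python3 plan.py; python3 - <<'E'
from bench import workorder
print(workorder.job_done())
E
```

```text
clock 32.05 p [ 341.7 -549.2  230. ] jaw -4.5 w 87.0 F [ 0.9 -0.6  0.4] q [ 1.48  0.48 -0.76  1.35  0.33  1.43  0.66] tilt 0.01
the job is handed in; nothing more can be done
None
```

All four gauges are in their own nests, and I handed the job in at about 32 s of the 120 s. I moved the small ring out of the large ring's nest first, then the large ring, the long block and the steel V-block. Each was lowered until the wrist force showed contact with the floor, then released. I did not reach for the two blue look-alikes, and they are where they started.

Last checks from both cameras, with the arm clear and the gripper open:

| Gauge | Sideways from nest centre | Other |
|---|---|---|
| Large ring | within 2 mm | top at 27.8 mm (27 expected when seated) |
| Small ring | within 2 mm | top at 28.0 mm (27 expected when seated) |
| Long block | within 1 mm | about 0.5° off the pocket's direction |
| V-block | about 2–3 mm | looks flat, height not measured |

The V-block's figure is the least certain. Its bright top edges partly merged with the plate, so I worked its position out from single ridge edges and from where the gripper released it. The cameras differ by about 2 mm in x, which is within their stated calibration. No check failed.

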